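# Load a filter capsule into the bench tester and click its start key

## Task

Take the blue-banded filter capsule from the sloping rack, stand it upright in the middle of the round blue mat and let go; then take it again from straight above and set it down, fully home and upright, in the tester's nest. Push the yellow-gripped clamp slide all the way towards the capsule, so that its tongue locks over the capsule's foot, and only then press the green dome key just until it clicks, never to the bottom, and let it up. Set the capsule down rather than dropping it, and leave the red key, the orange capsule and everything else on the bench alone.

Things in the scene. Friction and masses are not known exactly. Their poses are not given: they have to be found in the camera images.
- capsule: Filter capsule to test: white, blue bands and neck, 118 mm long along its z, origin at its foot's centre. Foot flange dia 72 mm, z 0-12; body dia 52, z 12-96; neck dia 32, z 96-118. 0.26 kg +-20 %, centre of mass at z 50. Starts on its rack place, z axis (foot to neck) raised 40 degrees from level, leading away from the robot (about +x, turned with the rack); lifts straight up off the rack.
- other_capsule: The same shape and size with orange bands and neck, on the other place of the rack: leave it alone.
- rack: Fixed aluminium rack, base 150 x 190 mm, origin under its centre. Two sloping places at rack y +50 and -50 mm: two rods carry the capsule's body (within 20 mm beside its axis, 21 mm or more below it), a black stop its foot. Foot centre at rack x -45, z 48 mm. The neighbour's body begins 74 mm, its flange 64 mm from the capsule's axis.
- mat: Fixed round blue mat, 120 mm diameter, 4 mm thick, origin at the centre of its underside: the put-down place.
- tester: Fixed grey bench tester, deck 200 (x) x 280 (y) mm, 60 mm high; origin under its centre. Nest at left (tester y +85 mm), clamp slide in the middle, black keypad at right (y -102). A clear upright shield, 90 mm wide, 90 mm high above the deck, stands 62 mm from the nest's centre on the robot's side and keeps out a tilted hand.
- nest (a point): Centre of the nest, on the deck (z of the point = deck top); axes as the tester's. Four steel pins, 10 mm thick, tapering to 3 mm at the tip from 12 mm up, 26 mm high, stand at 31.8 mm in x and in y around it, leaving the capsule's foot flange 4 mm play. The capsule's foot rests on the deck.
- clamp (a joint): Clamp slide, m: 0 = open, 0.040 = fully locked, moving along tester +y (towards the nest); about 2 N of friction, stays where left. Its steel tongue runs 15 to 23 mm above the deck and at 0.040 covers 8 mm of the capsule's foot flange. Starts between 0 and 0.010.
- clamp_grip (a point): Top centre of the yellow upright grip on the clamp slide; the grip is 30 mm (tester x) x 14 mm (tester y) x 36 mm high, downwards from this point to 23 mm above the deck. Moves with the slide.
- start_key (a joint): Travel of the green dome key, m: 0 = up, grows as pressed, springs back by itself. Snap dome: the force climbs from 0.5 N to a peak of about 4.9 N at 2.2 mm of travel, then drops (the click): 3.9 N at 4 mm, 2.7 at 5 mm, 1.6 at 6 mm, 0.8 at 7 mm; hard bottom at 8 mm. It counts as clicked from 3.6 mm (held 0.04 s) and as pressed to the bottom from 7 mm.
- start_top (a point): Centre of the top face of the green key: 28 mm diameter, flat, 14 mm above the deck when up; moves with the key. The key nearer the robot.
- stop_key (a joint): Travel of the red dome key, m, same make as the green one. Do not press.
- stop_top (a point): Centre of the top face of the red key, 60 mm beyond the green one (tester +x).
- spanner: Bystander: steel spanner, 130 mm, lying flat beyond the mat.
- tub: Bystander: white and green tub with blue lid, 102 mm diameter, 110 mm high, origin under its centre.
- carton: Bystander: brown carton 60 x 120 x 60 mm, origin under its centre.
- gasket_ring: Bystander: steel ring, 90 mm outside diameter, 16 mm high, lying flat.
- jar: Bystander: jar 72 mm diameter, 110 mm high.
Not all that is in view belongs to the job. What is shaped like the capsule but pink or turquoise is not meant.

How it is judged:
By the outcome, as a careful person would: the job done as asked, in the order asked, and still so for the second after the job is handed in, with the robot touching nothing.
It also fails if it takes over 70 s, if anything falls off the work surface, if the arm or the gripper's body presses on something with over 40 N, if the wrist force passes 120 N, or if a joint passes its speed limit or range.

## Robot

A 7-joint arm with a two-finger parallel gripper is mounted at the origin on the work surface. World frame = base frame: x ahead of the robot, y to its left, z up, the work surface at z = 0. Lengths are in m, angles in rad, forces in N, time in s.
With the tool pointing down it reaches from about 0.4 to 0.85 m from the base axis. Payload 10.4 kg.
Tool frame: the origin (TCP) lies midway between the tips of the shut fingers; the grasp point (between the pads) lies 19 mm behind it; z points along the fingers, y is the line along which they close (so a half turn about z gives the same grasp; the last joint's range is limited). The gripper opens to 87 mm and grips with 3 to 60 N. Pads are 19 mm wide; open, the fingers measure 117 mm over their backs; the gripper's body (75 mm by 190 mm) begins 51 mm behind the grasp point.
Start: joints at [1.219, 0.332, -0.065, 1.46, 0.022, 1.35, -0.088], TCP at [0.202, -0.592, 0.223] pointing down, gripper open.
Joint ranges: [-2.6, 2.6], [-0.5, 2.12], [-1.47, 1.34], [0.16, 2.42], [-1.27, 4.41], [0.06, 2.06], [-2.6, 2.6]. Speed limits (rad/s): [2.22, 2.22, 2.79, 2.79, 3.14, 3.14, 3.14].

## Interface

Orientations are given as a unit quaternion [x, y, z, w].
In Python, from bench import r gives the robot as it stands.
- The arm moves only by the tool arm_command, never from a script. Its arguments are lists of equal length, an entry for each row: "xyz": the shift along the world's x, y, z in m, a list of three; "rot": the turn, a rotation vector about the world's x, y, z in rad, a list of three. In form: {"xyz": [[tx, ty, tz], ...], "rot": [[ax, ay, az], ...]}. A call has 1 to 20 rows; each row is the pose to reach, as a shift and turn from the pose commanded when the call began; what a row does not reach only later rows make up. A row lasts 1/12 s, in which the tool goes at most 41.7 mm and 7.16 degrees, less where a joint would pass 70% of its speed; a pose out of reach is approached as far as the arm can. A call with a gripper value outside its range is refused whole. "grip" is the opening, from 0 (shut) to 1 (fully open), set as the call begins (left out, the last holds). The fingers move at their own pace and stop on an object; "squeeze" is the grip in N (left out, the last holds). Time passes only in rows, so rows that repeat a pose let the fingers close. It gives the time, the measured TCP pose, the force, the opening and the grip force at its end, in the units of the state.
- r.read_state(): the state, without advancing time (a new reading comes with each control period).
- r.camera(name): name is "scene" or "top" or "wrist"; returns the picture (400x640x3 uint8, red, green, blue); there is no depth.
- r.camera_model(name): a dict with "fx", "fy", "cx", "cy" (pixels), "T" (4x4, takes a point from camera to world coordinates). Camera axes: x right, y up, looking along -z (the intrinsics and any distortion apply to the point x, -y, -z); pixel columns grow to the right and rows downward; lengths in m; the calibration is good to about 2 mm. A picture is of the moment at which its call begins: read the wrist's pose just before it. camera_model takes no time and is no camera call; for the wrist camera it gives the pose at the moment of the call.
- r.close_job(): hands the job in; it is judged then, once.
Trained networks look in the newest picture that a camera, given by its name, has taken for a name from the list of things; names that differ only in an ending like _2 or _b are one class to them, and where a whole thing is asked for, a point or a joint stands for the part that bears it (a point fixed in the world has none). Each returns a list of dicts, best first, with "conf" (0 to 1); they miss things now and then, are a little off and sometimes report something else, mostly with a low value. They report only what shows in the picture. A call takes as long as a camera call. They do not tell look-alikes from the thing itself.
- r.look_for(label, camera): "at" ([x, y, z] in m, in the coordinates of the camera as it stood for that picture, good to about 4 mm: the middle of the surface that is visible of it).
- r.spot_point(label, camera): "at" ([x, y, z] in m, in the coordinates of the camera as it stood for that picture, good to about 4 mm: a listed point, or the origin of a listed thing).
The state is a dict: "time": time; "joint_positions": joint angles; "joint_vel": joint speeds; "joint_torque": joint torques, N m; "ee_pos": TCP position; "eef_rot": TCP orientation; "ft_force": force on the tool from outside, world axes, zero at the start; "torque": the same for the moment, N m; "width": finger opening in m; "grip_force": force on a finger pad.
Only numpy, scipy, OpenCV 4.12 (cv2) and the standard library are available. Lean on these libraries where they do the work, as an engineer would, in place of code of your own. Each camera call takes 0.05 s, during which the arm holds its last target. There are 200 camera calls.

## Working session

There is one attempt and no reset: what is moved stays moved. The work goes in short steps, Python scripts to look and compute and a tool call to move; the robot and the scene stay as the last step left them, time stands still between calls to the robot, and variables do not carry over. Pictures are saved under pics/ and viewed, at most 10 in all, crops included, and the job is handed in when it is done.

Besides the shell and the picture viewer there is one more tool, called after "Call:" in YAML: its name, and indented under it one key for each argument. arm_command: Moves the arm, as the interface text tells. Its arguments: {"type":"object","properties":{"xyz":{"type":"array"},"rot":{"type":"array"},"grip":{"type":"number"},"squeeze":{"type":"number"}},"required":["xyz","rot"]}

```bash
mkdir -p pics; ls
cat > h.py <<'E'
import numpy as np, cv2
from bench import r
def W(cam,at,T=None):
    T=np.array(r.camera_model(cam)["T"]) if T is None else T
    return (T@np.r_[at,1])[:3]
def save(cam,fn):
    im=r.camera(cam); cv2.imwrite("pics/"+fn,im[:,:,::-1]); return im
E
python3 - <<'E'
from h import *
np.set_printoptions(precision=4,suppress=True)
a=save("scene","s0.png"); b=save("top","t0.png")
cv2.imwrite("pics/both0.png",cv2.resize(np.vstack([a,b]),(480,600),interpolation=cv2.INTER_AREA)[:,:,::-1])
for c in ["scene","top"]:
    m=r.camera_model(c); print(c,{k:v for k,v in m.items() if k!="T"}); print(np.array(m["T"]))
for l in ["capsule","rack","mat","tester","nest","clamp_grip","start_top","stop_top"]:
    for c in ["scene","top"]:
        for d in r.spot_point(l,c)[:3]: print(l,c,round(d["conf"],2),W(c,d["at"]))
s=r.read_state(); print(s)
E
```

```text
pics
scene {'fx': 478.0971478469406, 'fy': 478.0971478469406, 'cx': 322.1855209021268, 'cy': 206.6761300635607}
[[ 0.8473 -0.4519  0.2791  0.8562]
 [ 0.531   0.7089 -0.4642 -0.585 ]
 [ 0.0119  0.5415  0.8406  1.2264]
 [ 0.      0.      0.      1.    ]]
top {'fx': 430.3655721699224, 'fy': 430.3655721699224, 'cx': 316.1890897183737, 'cy': 195.14417607041418}
[[-0.0028  0.994  -0.1096  0.3219]
 [-0.9999 -0.001   0.0166  0.0491]
 [ 0.0164  0.1096  0.9938  1.406 ]
 [ 0.      0.      0.      1.    ]]
capsule scene 0.97 [0.1449 0.3499 0.0379]
capsule scene 0.89 [0.4997 0.2152 0.0478]
capsule scene 0.81 [0.287  0.2044 0.0365]
capsule top 0.98 [0.2851 0.207  0.0386]
capsule top 0.89 [0.1456 0.3471 0.0388]
rack scene 0.86 [ 0.5469  0.2706 -0.0018]
rack top 0.57 [0.5479 0.2644 0.0018]
mat scene 0.73 [ 0.5099  0.0005 -0.0026]
mat top 0.67 [0.5123 0.0007 0.0002]
tester scene 0.74 [ 0.5656 -0.2952  0.0032]
tester scene 0.27 [0.7409 0.2622 0.0018]
tester top 0.64 [ 0.5686 -0.2899  0.0023]
nest scene 0.81 [ 0.5781 -0.213   0.0597]
nest top 0.67 [ 0.5812 -0.2042  0.0608]
clamp_grip scene 0.9 [ 0.592 
[... 204 characters left out ...]
top top 0.38 [0.4957 0.2206 0.0497]
stop_top scene 0.67 [ 0.5836 -0.3955  0.0733]
stop_top top 0.4 [ 0.5793 -0.3948  0.0767]
stop_top top 0.3 [ 0.6364  0.4468 -0.0011]
{'time': 0.9, 'joint_positions': array([ 1.2194,  0.3321, -0.0647,  1.4601,  0.0216,  1.3499, -0.0885]), 'joint_vel': array([ 0.0006, -0.0015,  0.0006,  0.0004, -0.0009, -0.0005,  0.0007]), 'joint_torque': array([ -0.0004, -62.3031,   0.024 , -39.0117,  -0.0612,   0.0317,
         0.0001]), 'ee_pos': array([ 0.2019, -0.5915,  0.2226]), 'eef_rot': array([0.9865, 0.1637, 0.    , 0.0001]), 'ft_force': array([-0.3054, -0.2663, -1.0655]), 'torque': array([-0.0099,  0.0061, -0.0405]), 'grip_force': 0.0, 'width': 0.08658505564859498}
```

View pics/t0.png

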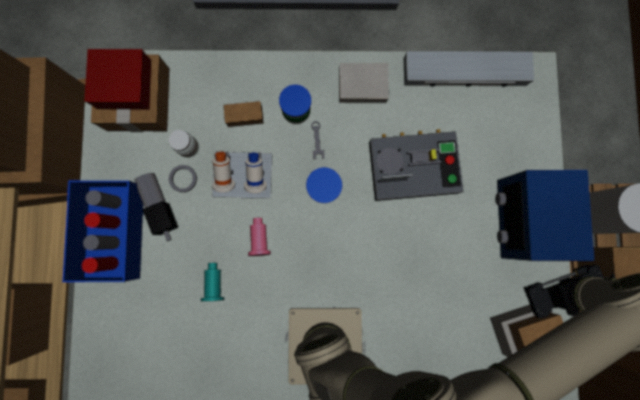

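View pics/s0.png

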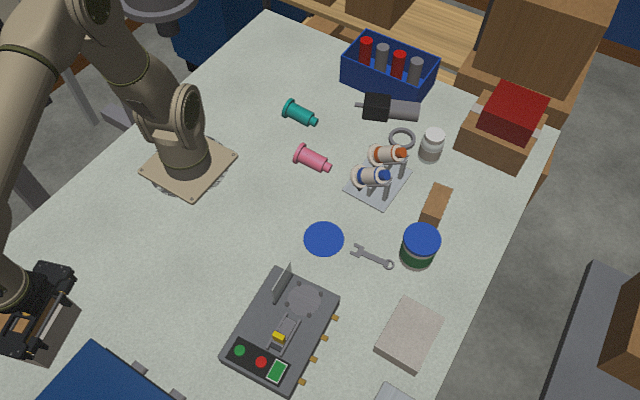

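The blue capsule is on the right-hand rack place (top image 254,172), with the mat at (324,185). The tester is at (416,165), its nest at about (393,162) and the green key at (452,178). I'll get a wrist-camera look at the tester before grasping.

Call:
arm_command:
  xyz:
    - [0,0,0.04]
    - [0,0,0.08]
    - [0,0.01,0.12]
    - [0,0.03,0.16]
    - [0,0.07,0.2]
    - [0.01,0.11,0.21]
    - [0.03,0.15,0.22]
    - [0.06,0.18,0.22]
    - [0.09,0.2,0.22]
    - [0.12,0.22,0.22]
    - [0.15,0.24,0.22]
    - [0.18,0.26,0.22]
    - [0.21,0.28,0.22]
    - [0.24,0.29,0.22]
    - [0.26,0.3,0.22]
    - [0.26,0.3,0.22]
    - [0.26,0.3,0.22]
  rot:
    - [0,0,0]
    - [0,0,0]
    - [0,0,0]
    - [0,0,-0.05]
    - [0,0,-0.1]
    - [0,0,-0.15]
    - [0,0,-0.2]
    - [0,0,-0.25]
    - [0,0,-0.3]
    - [0,0,-0.33]
    - [0,0,-0.33]
    - [0,0,-0.33]
    - [0,0,-0.33]
    - [0,0,-0.33]
    - [0,0,-0.33]
    - [0,0,-0.33]
    - [0,0,-0.33]

```text
time: 2.32
ee_pos: [0.4627, -0.2907, 0.4421]
eef_rot: [1.0, 0.001, -0.0, -0.0]
ft_force: [-0.3, -0.2, -0.6]
width: 0.0869
grip_force: 0.0
```

```bash
cat > look.py <<'E'
from h import *
import sys
np.set_printoptions(precision=4,suppress=True)
fn=sys.argv[1]; labels=sys.argv[2:]
T=np.array(r.camera_model("wrist")["T"]); save("wrist",fn)
print({k:round(v,3) for k,v in r.camera_model("wrist").items() if k!="T"}); print(T)
for l in labels:
    for d in r.spot_point(l,"wrist")[:2]: print(l,round(d["conf"],2),W("",d["at"],T))
s=r.read_state(); print(s["time"],s["ee_pos"],s["eef_rot"],s["ft_force"],s["width"])
E
python3 look.py w1.png nest tester clamp_grip start_top stop_top mat
```

```text
{'fx': 318.851, 'fy': 318.851, 'cx': 318.5, 'cy': 196.18}
[[ 0.0019  0.9552  0.2959  0.5446]
 [-1.      0.002  -0.     -0.2902]
 [-0.0006 -0.2959  0.9552  0.6035]
 [ 0.      0.      0.      1.    ]]
nest 0.63 [ 0.5803 -0.2049  0.0604]
tester 0.96 [ 0.5663 -0.2891 -0.0033]
clamp_grip 0.8 [ 0.594  -0.3349  0.1194]
start_top 0.67 [ 0.5242 -0.3987  0.073 ]
stop_top 0.53 [ 0.5822 -0.3928  0.0734]
stop_top 0.47 [ 0.5069  0.0027 -0.0006]
mat 0.94 [ 0.5063 -0.0001 -0.0016]
2.6667 [ 0.4612 -0.2921  0.4429] [ 1.     -0.0013  0.0001  0.0003] [-0.0484  0.5292 -0.5905] 0.0873308013583643
```

View pics/w1.png

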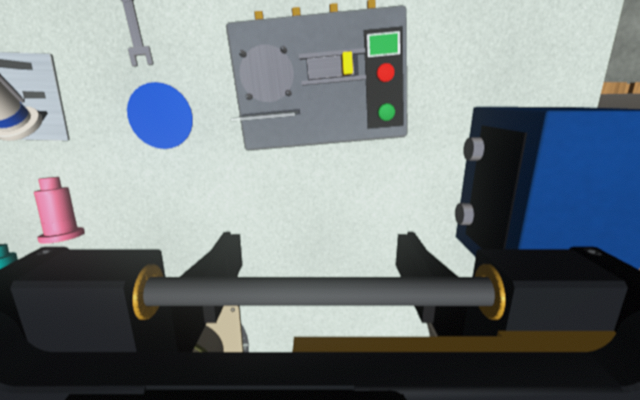

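The wrist view shows the tester upright with four nest pins near (243,55), (283,50), (287,92) and (247,97). The yellow grip is at (347,63), red key at (386,72), green key at (387,112) and the mat at (160,115). I'll refine these from pixels.

```bash
cat > px.py <<'E'
from h import *
np.set_printoptions(precision=4,suppress=True)
def ray(m,T,u,v,z):
    d=T[:3,:3]@np.array([(u-m["cx"])/m["fx"],-(v-m["cy"])/m["fy"],-1.])
    return T[:3,3]+d*(z-T[2,3])/d[2]
def blob(im,lo,hi,box):
    x0,y0,x1,y1=box; hsv=cv2.cvtColor(im[y0:y1,x0:x1],cv2.COLOR_BGR2HSV)
    k=cv2.inRange(hsv,lo,hi); n,l,s,c=cv2.connectedComponentsWithStats(k)
    i=1+np.argmax(s[1:,4]); return c[i]+[x0,y0],s[i]
E
python3 - <<'E'
from px import *
m=r.camera_model("wrist"); T=np.array(m["T"]); im=cv2.imread("pics/w1.png")
for n,lo,hi,box,z in [("mat",(105,120,60),(130,255,255),(110,70,210,160),.004),("green",(45,100,50),(85,255,255),(370,95,405,128),.074),("red",(0,120,60),(10,255,255),(370,58,405,88),.074),("yellow",(20,120,80),(35,255,255),(330,40,365,85),.119)]:
    c,s=blob(im,lo,hi,box); print(n,c,s,ray(m,T,*c,z))
g=cv2.cvtColor(im,cv2.COLOR_BGR2GRAY)
P=np.array([ray(m,T,u,v,.086) for u,v in [(243,55),(283,50),(287,92),(247,97)]]); print(P,P.mean(0))
cv2.imwrite("pics/w1c.png",cv2.resize(im[0:160,220:420],None,fx=4,fy=3.75,interpolation=cv2.INTER_CUBIC))
E
```

```text
mat [159.3196 115.0072] [  17   12   65   67 3329] [ 0.5133 -0.0014  0.004 ]
green [386.1804 111.6039] [  8   8  18  18 255] [ 0.5214 -0.401   0.074 ]
red [385.2076  72.0934] [  6   5  19  20 289] [ 0.5808 -0.3958  0.074 ]
yellow [346.9259  62.8519] [ 12  11  11  24 243] [ 0.5898 -0.3323  0.119 ]
[[ 0.6042 -0.1792  0.086 ]
 [ 0.611  -0.2393  0.086 ]
 [ 0.5515 -0.2434  0.086 ]
 [ 0.5442 -0.1811  0.086 ]] [ 0.5777 -0.2108  0.086 ]
```

View pics/w1c.png

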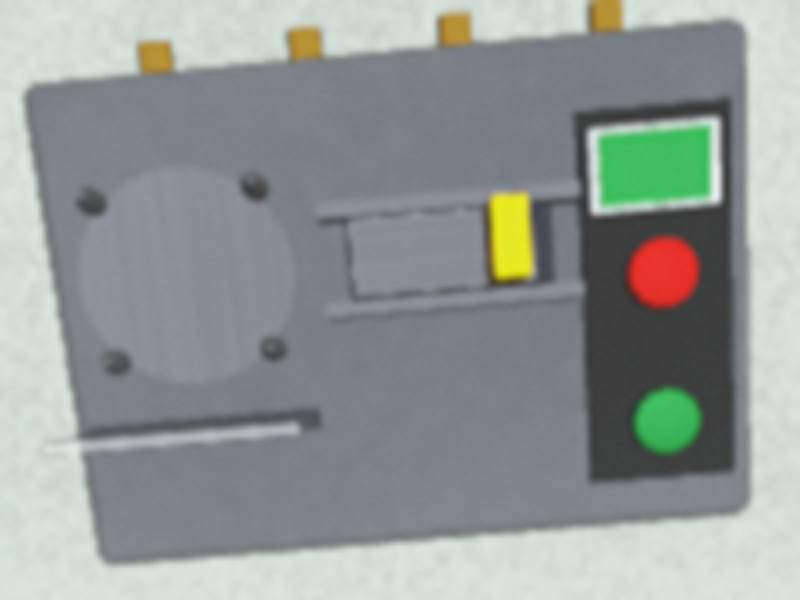

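Call:
arm_command:
  xyz:
    - [0,0.02,0]
    - [0,0.06,0]
    - [0,0.1,0]
    - [0,0.14,-0.01]
    - [0,0.18,-0.02]
    - [0,0.22,-0.03]
    - [0,0.26,-0.04]
    - [0,0.3,-0.05]
    - [0,0.34,-0.06]
    - [0,0.38,-0.07]
    - [0,0.42,-0.08]
    - [0,0.45,-0.08]
    - [0,0.48,-0.08]
    - [0,0.5,-0.08]
    - [0,0.5,-0.08]
    - [0,0.5,-0.08]
  rot:
    - [0,0,0]
    - [0,0,0]
    - [0,0,0]
    - [0,0,0]
    - [0,0,0]
    - [0,0,0]
    - [0,0,0]
    - [0,0,0]
    - [0,0,0]
    - [0,0,0]
    - [0,0,0]
    - [0,0,0]
    - [0,0,0]
    - [0,0,0]
    - [0,0,0]
    - [0,0,0]

```text
time: 4.0
ee_pos: [0.4616, 0.209, 0.3626]
eef_rot: [1.0, 0.0, -0.0, 0.0]
ft_force: [-0.8, -0.8, 0.8]
width: 0.0869
grip_force: 0.0
```

```bash
python3 look.py w2.png capsule rack mat
```

```text
{'fx': 318.851, 'fy': 318.851, 'cx': 318.5, 'cy': 196.18}
[[ 0.0013  0.9553  0.2956  0.5434]
 [-1.      0.0012  0.0004  0.2096]
 [ 0.0001 -0.2956  0.9553  0.5239]
 [ 0.      0.      0.      1.    ]]
capsule 0.96 [0.1425 0.353  0.0354]
capsule 0.74 [0.4971 0.2185 0.0456]
rack 0.69 [ 0.5444  0.2727 -0.0039]
mat 0.74 [ 0.5084 -0.001  -0.0003]
4.2 [0.4623 0.207  0.3627] [ 1.     -0.0018  0.0002  0.0003] [0.4367 0.1251 0.9111] 0.08697587471134377
```

View pics/w2.png

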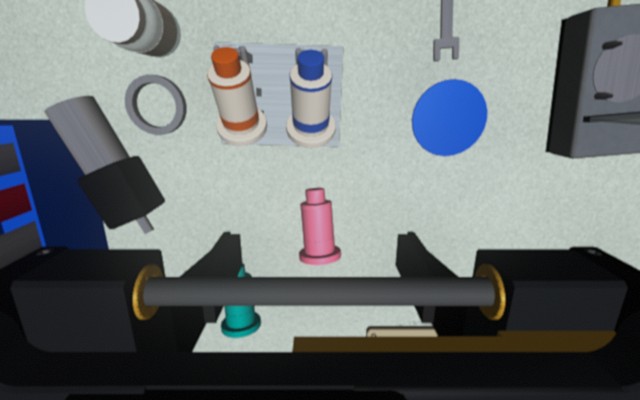

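The rack is seen from above. The blue capsule's neck is at (311,63) and its foot at (311,128), the orange one is to its left, and the mat is at (450,117).

Run:
```python
from px import *
m=r.camera_model("wrist"); T=np.array(m["T"]); im=cv2.imread("pics/w2.png")
for n,box,z in [("neck",(285,40,340,80),.117),("upband",(285,80,340,108),.1),("lowband",(285,112,340,140),.065),("mat",(400,60,500,170),.004)]:
    c,s=blob(im,(105,110,50),(130,255,255),box); print(n,c,s,ray(m,T,*c,z))
for n,p in dict(tl=(222,42),tr=(343,45),br=(340,147),bl=(222,145)).items(): print(n,ray(m,T,*p,.006))
# predicted pixels of axis points for foot guess
Ti=np.linalg.inv(T)
def proj(p):
    q=Ti@np.r_[p,1]; return m["cx"]+m["fx"]*q[0]/-q[2], m["cy"]-m["fy"]*q[1]/-q[2]
f=np.array([.4985,.217,.048]); a=np.array([np.cos(np.radians(40)),0,np.sin(np.radians(40))])
for t in (0,.096,.118): print(t,proj(f+a*t))
cv2.imwrite("pics/w2c.png",cv2.resize(im[30:160,200:360],(800,600),interpolation=cv2.INTER_CUBIC))
```

```text
neck [310.4843  64.1484] [ 13  10  26  30 667] [0.582  0.2163 0.117 ]
upband [309.96    87.9733] [ 7  3 38  9 75] [0.5558 0.2177 0.1   ]
lowband [310.6771 126.3318] [  9   7  34  13 223] [0.5054 0.2181 0.065 ]
mat [449.1967 117.1603] [  12   19   75   77 4474] [ 0.5139 -0.0003  0.004 ]
tl [0.6232 0.3494 0.006 ]
tr [0.6186 0.1703 0.006 ]
br [0.4674 0.1722 0.006 ]
bl [0.4713 0.3634 0.006 ]
0 (np.float64(311.73017985167303), np.float64(130.15953148314247))
0.096 (np.float64(310.17415013178896), np.float64(73.60516026015675))
0.118 (np.float64(309.72178149741677), np.float64(57.16368529923784))
```

View pics/w2c.png

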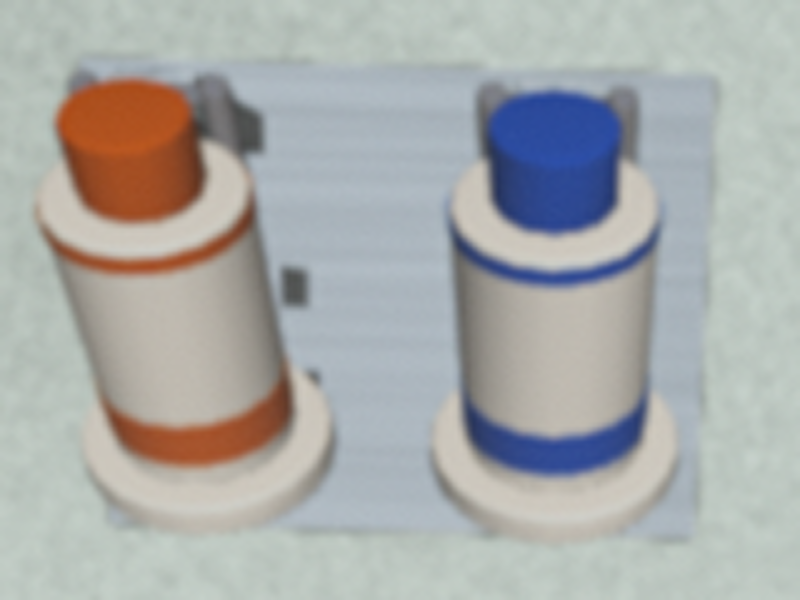

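Call:
arm_command:
  xyz:
    - [0.02,0,-0.02]
    - [0.05,0.004,-0.05]
    - [0.08,0.008,-0.08]
    - [0.096,0.008,-0.11]
    - [0.096,0.008,-0.14]
    - [0.096,0.008,-0.17]
    - [0.096,0.008,-0.195]
    - [0.096,0.008,-0.215]
    - [0.096,0.008,-0.235]
    - [0.096,0.008,-0.255]
    - [0.096,0.008,-0.27]
    - [0.096,0.008,-0.28]
    - [0.096,0.008,-0.284]
    - [0.096,0.008,-0.284]
  rot:
    - [0,0,0]
    - [0,0,-0.015]
    - [0,0,-0.015]
    - [0,0,-0.015]
    - [0,0,-0.015]
    - [0,0,-0.015]
    - [0,0,-0.015]
    - [0,0,-0.015]
    - [0,0,-0.015]
    - [0,0,-0.015]
    - [0,0,-0.015]
    - [0,0,-0.015]
    - [0,0,-0.015]
    - [0,0,-0.015]
  grip: 0.8

```text
time: 5.37
ee_pos: [0.5578, 0.2156, 0.0781]
eef_rot: [1.0, -0.009, -0.0, 0.0]
ft_force: [-0.2, -0.7, 0.9]
width: 0.0693
grip_force: 0.0
```

Call:
arm_command:
  xyz:
    - [0,0,0]
    - [0,0,0]
    - [0,0,0]
    - [0,0,0]
    - [0,0,0]
    - [0,0,0]
  rot:
    - [0,0,0]
    - [0,0,0]
    - [0,0,0]
    - [0,0,0]
    - [0,0,0]
    - [0,0,0]
  grip: 0.3
  squeeze: 25

```text
time: 5.87
ee_pos: [0.5581, 0.219, 0.0801]
eef_rot: [1.0, -0.007, 0.001, -0.002]
ft_force: [-1.1, 6.1, 3.5]
width: 0.0513
grip_force: 25.0
```

Call:
arm_command:
  xyz:
    - [0,0.002,0.01]
    - [0,0.002,0.03]
    - [0,0.002,0.055]
    - [0,0.002,0.08]
    - [0,0.002,0.11]
    - [0,0.002,0.14]
    - [0,0.002,0.16]
    - [0,0.002,0.16]
  rot:
    - [0,0,0]
    - [0,0,0]
    - [0,0,0]
    - [0,0,0]
    - [0,0,0]
    - [0,0,0]
    - [0,0,0]
    - [0,0,0]

```text
time: 6.53
ee_pos: [0.5593, 0.2195, 0.2441]
eef_rot: [1.0, -0.008, 0.003, -0.001]
ft_force: [0.6, 0.5, -2.2]
width: 0.0511
grip_force: 25.0
```

Call:
arm_command:
  xyz:
    - [0,-0.02,0]
    - [0,-0.05,0]
    - [0,-0.08,0]
    - [0,-0.11,0]
    - [0,-0.14,0]
    - [-0.01,-0.17,0]
    - [-0.02,-0.19,-0.01]
    - [-0.03,-0.21,-0.02]
    - [-0.03,-0.219,-0.03]
    - [-0.03,-0.219,-0.04]
    - [-0.03,-0.219,-0.05]
    - [-0.03,-0.219,-0.06]
    - [-0.03,-0.219,-0.06]
    - [-0.03,-0.219,-0.06]
    - [-0.03,-0.219,-0.06]
  rot:
    - [0,0,0]
    - [0,-0.05,0]
    - [0,-0.13,0]
    - [0,-0.22,0]
    - [0,-0.31,0]
    - [0,-0.4,0]
    - [0,-0.49,0]
    - [0,-0.58,0]
    - [0,-0.67,0]
    - [0,-0.76,0]
    - [0,-0.83,0]
    - [0,-0.873,0]
    - [0,-0.873,0]
    - [0,-0.873,0]
    - [0,-0.873,0]

```text
time: 7.78
ee_pos: [0.5425, 0.0006, 0.1865]
eef_rot: [0.91, -0.005, 0.414, -0.001]
ft_force: [10.5, 13.8, 10.0]
width: 0.0515
grip_force: 24.8
```

Run:
```python
from px import *
s=r.read_state();print(s["joint_positions"],s["ee_pos"],s["eef_rot"])
a=save("scene","s3.png"); b=save("wrist","w3.png")
A=cv2.resize(a[120:320,220:460],(480,400)); B=cv2.resize(b,(480,300))
cv2.imwrite("pics/c3.png",np.vstack([A,B])[:600,:,::-1] if 0 else np.vstack([cv2.resize(A,(360,300)),cv2.resize(B,(360,225))])[:,:,::-1])
for c in ("scene","wrist"):
  for l in ("capsule",):
    for d in r.spot_point(l,c)[:3]: print(l,c,d["conf"],W(c,d["at"]))
```

```text
[ 0.9709 -0.4226 -0.9543  2.4167 -1.2682  0.2766 -0.5487] [0.5425 0.0006 0.1865] [ 0.91   -0.0051  0.4145 -0.0011]
capsule scene 0.72 [ 0.5279 -0.0036  0.1214]
capsule scene 0.68 [0.1445 0.3482 0.0372]
capsule scene 0.5 [0.2851 0.2044 0.0374]
capsule wrist 0.68 [0.5282 0.0021 0.1193]
capsule wrist 0.32 [0.6624 0.0311 0.006 ]
```

View pics/c3.png

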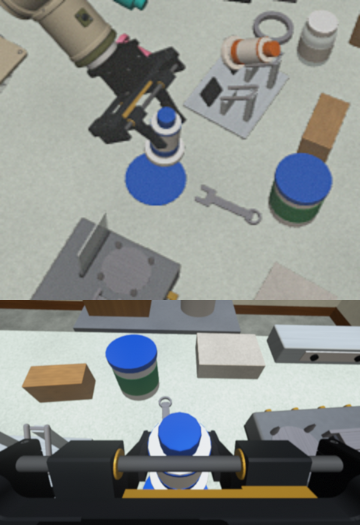

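The capsule is held upright above the mat, but joints 4 and 5 are at their limits. I'll back off forward and turn the hand about the vertical, so the wrist comes from the side.

Call:
arm_command:
  xyz:
    - [0.03,0,0.01]
    - [0.06,0,0.02]
    - [0.06,0,0.02]
    - [0.06,0,0.02]
    - [0.06,-0.003,0.02]
    - [0.06,-0.005,0.02]
    - [0.06,-0.007,0.02]
    - [0.06,-0.009,0.02]
    - [0.06,-0.01,0.02]
    - [0.06,-0.011,0.02]
    - [0.06,-0.012,0.02]
    - [0.06,-0.0126,0.02]
    - [0.06,-0.0126,0.02]
    - [0.06,-0.0126,0.02]
  rot:
    - [0,0,0]
    - [0,0,-0.05]
    - [0,0,-0.15]
    - [0,0,-0.25]
    - [0,0,-0.35]
    - [0,0,-0.45]
    - [0,0,-0.55]
    - [0,0,-0.65]
    - [0,0,-0.75]
    - [0,0,-0.85]
    - [0,0,-0.95]
    - [0,0,-1.047]
    - [0,0,-1.047]
    - [0,0,-1.047]

```text
time: 9.15
ee_pos: [0.5826, -0.0402, 0.2395]
eef_rot: [0.861, -0.347, 0.353, 0.119]
ft_force: [0.8, 0.1, -1.5]
width: 0.0516
grip_force: 25.0
```

Run:
```python
from px import *
from scipy.spatial.transform import Rotation as R
s=r.read_state();print(s["time"],s["joint_positions"],s["ee_pos"],s["ft_force"]); print(R.from_quat(s["eef_rot"]).as_matrix())
```

```text
9.15 [ 1.4013 -0.4989 -1.4659  2.0323  0.1237  0.6426 -2.6036] [ 0.5826 -0.0402  0.2395] [ 0.8159  0.1183 -1.4703]
[[ 0.5105 -0.681   0.525 ]
 [-0.5132 -0.7312 -0.4494]
 [ 0.6899 -0.04   -0.7228]]
```

The turn towards -y runs into joints 2, 3 and 7. I'll un-tilt back to tool-down, yaw the other way, then tilt again.

Run:
```python
from px import *
from scipy.spatial.transform import Rotation as R
f=lambda y,t: R.from_euler('z',y,degrees=True)*R.from_euler('y',-t,degrees=True)
s=[(-55,46),(-50,42),(-45,38),(-40,34),(-35,30),(-30,26),(-25,22),(-20,18),(-15,14),(-9,11),(-3,8),(3,5),(10,2),(16,0),(22,0),(28,0),(34,0),(40,0)]
print([list(map(float,(f(*p)*f(-60,50).inv()).as_rotvec().round(2))) for p in s])
a=R.from_quat(r.read_state()["eef_rot"]); c=f(-60,50)*R.from_quat([1,-.0075,0,0]); print((c*a.inv()).as_rotvec())
```

```text
[[0.06, 0.04, 0.09], [0.11, 0.08, 0.17], [0.17, 0.13, 0.26], [0.22, 0.18, 0.35], [0.26, 0.24, 0.43], [0.3, 0.3, 0.52], [0.34, 0.37, 0.6], [0.37, 0.44, 0.68], [0.39, 0.51, 0.76], [0.4, 0.58, 0.85], [0.4, 0.65, 0.95], [0.39, 0.72, 1.04], [0.38, 0.81, 1.15], [0.35, 0.87, 1.24], [0.31, 0.9, 1.33], [0.26, 0.92, 1.43], [0.22, 0.95, 1.53], [0.17, 0.97, 1.62]]
[-0.1048 -0.0462 -0.3095]
```

Call:
arm_command:
  xyz:
    - [0,0,0.03]
    - [0,0,0.06]
    - [0,0,0.09]
    - [0,0,0.1]
    - [0,0,0.1]
    - [0,0,0.1]
    - [0,0,0.1]
    - [0,0,0.1]
    - [0,0,0.1]
    - [0,0,0.1]
    - [0,0,0.1]
    - [0,0,0.1]
    - [0,0,0.1]
    - [0,0,0.1]
    - [0,0,0.1]
    - [0,0,0.1]
    - [0,0,0.1]
    - [0,0,0.1]
    - [0,0,0.1]
    - [0,0,0.1]
  rot:
    - [0.06,0.04,0.09]
    - [0.11,0.08,0.17]
    - [0.17,0.13,0.26]
    - [0.22,0.18,0.35]
    - [0.26,0.24,0.43]
    - [0.3,0.3,0.52]
    - [0.34,0.37,0.6]
    - [0.37,0.44,0.68]
    - [0.39,0.51,0.76]
    - [0.4,0.58,0.85]
    - [0.4,0.65,0.95]
    - [0.39,0.72,1.04]
    - [0.38,0.81,1.15]
    - [0.35,0.87,1.24]
    - [0.31,0.9,1.33]
    - [0.26,0.92,1.43]
    - [0.22,0.95,1.53]
    - [0.17,0.97,1.62]
    - [0.17,0.97,1.62]
    - [0.17,0.97,1.62]

```text
time: 10.82
ee_pos: [0.583, -0.041, 0.3373]
eef_rot: [0.899, 0.417, -0.095, -0.094]
ft_force: [0.3, -0.9, -2.5]
width: 0.0513
grip_force: 25.0
```

```bash
cat > st.py <<'E'
from px import *
from scipy.spatial.transform import Rotation as R
s=r.read_state();print(s["time"],s["joint_positions"],s["ee_pos"],s["ft_force"]); print(R.from_quat(s["eef_rot"]).as_matrix())
E
python3 st.py
```

```text
10.8167 [ 0.5859  0.5648 -0.9212  1.0928  0.2952  1.8986 -0.9394] [ 0.583  -0.041   0.3373] [ 0.3184 -0.9292 -2.5324]
[[ 0.6349  0.7313 -0.2492]
 [ 0.7671 -0.6352  0.0904]
 [-0.0922 -0.2485 -0.9642]]
```

Run:
```python
from px import *
from scipy.spatial.transform import Rotation as R
s=r.read_state(); a=R.from_quat(s["eef_rot"])
for ph in (50,):
    c=R.from_euler('z',ph,degrees=True)*R.from_euler('y',-50,degrees=True)*R.from_quat([1,-.0075,0,0])
    v=(c*a.inv()).as_rotvec(); print(ph,v,np.linalg.norm(v)); print(c.as_matrix())
```

```text
50 [ 0.5843 -0.795  -0.1203] 0.9939651190424106
[[ 0.4246  0.7598  0.4924]
 [ 0.4827 -0.6501  0.5868]
 [ 0.766  -0.0115 -0.6428]]
```

Call:
arm_command:
  xyz:
    - [0,0.005,-0.01]
    - [0,0.01,-0.02]
    - [0,0.015,-0.04]
    - [0,0.02,-0.05]
    - [-0.01,0.025,-0.06]
    - [-0.02,0.03,-0.08]
    - [-0.03,0.035,-0.1]
    - [-0.04,0.04,-0.12]
    - [-0.05,0.045,-0.13]
    - [-0.06,0.051,-0.14]
    - [-0.06,0.051,-0.149]
    - [-0.06,0.051,-0.149]
    - [-0.06,0.051,-0.149]
  rot:
    - [0.058,-0.08,-0.012]
    - [0.117,-0.159,-0.024]
    - [0.175,-0.239,-0.036]
    - [0.234,-0.318,-0.048]
    - [0.292,-0.398,-0.06]
    - [0.35,-0.477,-0.072]
    - [0.409,-0.557,-0.084]
    - [0.467,-0.636,-0.096]
    - [0.526,-0.715,-0.108]
    - [0.584,-0.795,-0.12]
    - [0.584,-0.795,-0.12]
    - [0.584,-0.795,-0.12]
    - [0.584,-0.795,-0.12]

```text
time: 11.9
ee_pos: [0.5225, 0.0075, 0.1891]
eef_rot: [0.825, 0.375, 0.382, -0.181]
ft_force: [0.1, -0.2, -0.3]
width: 0.0517
grip_force: 25.0
```

```bash
python3 st.py
```

```text
11.9 [ 1.7672  0.2311 -1.4152  2.1453 -0.8405  0.8434  0.2157] [0.5225 0.0075 0.1891] [ 0.133  -0.1965 -0.279 ]
[[ 0.4267  0.7577  0.4938]
 [ 0.4814 -0.6525  0.5851]
 [ 0.7656 -0.0119 -0.6432]]
```

Call:
arm_command:
  xyz:
    - [0,0.002,-0.02]
    - [0,0.002,-0.045]
    - [0,0.002,-0.07]
    - [0,0.002,-0.09]
    - [0,0.002,-0.1]
    - [0,0.002,-0.107]
    - [0,0.002,-0.112]
    - [0,0.002,-0.114]
    - [0,0.002,-0.114]
  rot:
    - [0,0,0]
    - [0,0,0]
    - [0,0,0]
    - [0,0,0]
    - [0,0,0]
    - [0,0,0]
    - [0,0,0]
    - [0,0,0]
    - [0,0,0]

```text
time: 12.65
ee_pos: [0.5236, 0.0101, 0.076]
eef_rot: [0.823, 0.378, 0.383, -0.18]
ft_force: [-0.2, -0.4, -1.4]
width: 0.0512
grip_force: 25.0
```

```bash
python3 st.py
python3 - <<'E'
from px import *
save("scene","s4.png");save("top","t4.png")
for c in ("scene","top"):
    for d in r.spot_point("capsule",c)[:3]: print(c,d["conf"],W(c,d["at"]))
a=cv2.imread("pics/s4.png")[160:300,240:400]; b=cv2.imread("pics/t4.png")[120:240,260:400]
cv2.imwrite("pics/c4.png",np.hstack([cv2.resize(a,(400,350)),cv2.resize(b,(400,350))]))
E
```

```text
12.65 [ 1.4796  0.537  -1.1756  2.2159 -0.7088  0.538   0.309 ] [0.5236 0.0101 0.076 ] [-0.1922 -0.3525 -1.3773]
[[ 0.4205  0.7607  0.4945]
 [ 0.4856 -0.6491  0.5855]
 [ 0.7664 -0.0061 -0.6424]]
scene 0.87 [0.1437 0.3487 0.0372]
scene 0.79 [ 0.5139 -0.0043  0.0081]
scene 0.56 [0.2852 0.203  0.0378]
top 0.65 [0.7412 0.266  0.0003]
top 0.6 [0.1476 0.3468 0.0376]
top 0.58 [0.287  0.2067 0.0382]
```

View pics/c4.png

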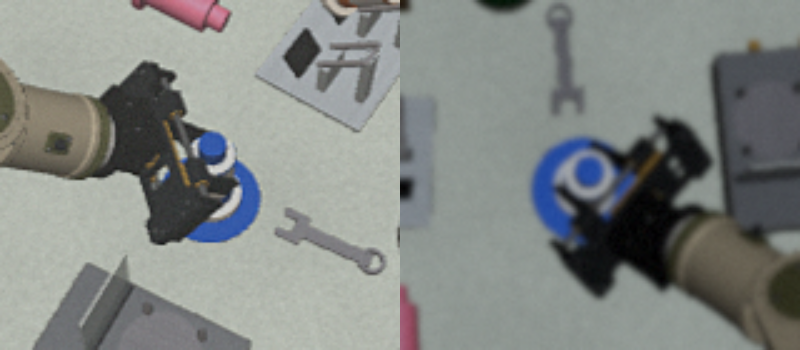

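The capsule is upright over the mat, with its foot about 5 mm above the centre. I'll lower it gently.

Call:
arm_command:
  xyz:
    - [0,0,-0.002]
    - [0,0,-0.004]
    - [0,0,-0.005]
    - [0,0,-0.006]
    - [0,0,-0.006]
  rot:
    - [0,0,0]
    - [0,0,0]
    - [0,0,0]
    - [0,0,0]
    - [0,0,0]

```text
time: 13.27
ee_pos: [0.5235, 0.0109, 0.0707]
eef_rot: [0.823, 0.379, 0.384, -0.181]
ft_force: [-9.8, -2.7, 16.6]
width: 0.0514
grip_force: 25.0
```

Call:
arm_command:
  xyz:
    - [0,0,0.001]
    - [0,0,0.001]
    - [0,0,0.001]
    - [0,0,0.001]
    - [0,0,0.001]
  rot:
    - [0,0,0]
    - [0,0,0]
    - [0,0,0]
    - [0,0,0]
    - [0,0,0]
  grip: 0.9

```text
time: 13.68
ee_pos: [0.5227, 0.0103, 0.0703]
eef_rot: [0.823, 0.378, 0.383, -0.18]
ft_force: [-0.1, -0.3, -0.1]
width: 0.0748
grip_force: 0.0
```

Call:
arm_command:
  xyz:
    - [-0.005,-0.006,0.006]
    - [-0.015,-0.018,0.019]
    - [-0.025,-0.029,0.032]
    - [-0.037,-0.044,0.048]
    - [-0.049,-0.058,0.064]
    - [-0.049,-0.058,0.09]
    - [-0.049,-0.058,0.13]
    - [-0.049,-0.058,0.17]
    - [-0.04,-0.05,0.21]
    - [-0.03,-0.04,0.23]
    - [-0.03,-0.04,0.23]
  rot:
    - [0,0,0]
    - [0,0,0]
    - [0,0,0]
    - [0,0,0]
    - [0,0,0]
    - [0,0,0]
    - [0,0,0]
    - [0,0,0]
    - [0,0,0]
    - [0,0,0]
    - [0,0,0]

```text
time: 14.6
ee_pos: [0.493, -0.0292, 0.3013]
eef_rot: [0.824, 0.379, 0.382, -0.179]
ft_force: [0.8, -1.5, -0.2]
width: 0.0784
grip_force: 0.0
```

```bash
python3 st.py
python3 - <<'E'
from px import *
from scipy.spatial.transform import Rotation as R
save("scene","s5.png");save("top","t5.png")
for c in ("scene","top"):
    for d in r.spot_point("capsule",c)[:4]: print(c,d["conf"],W(c,d["at"]))
m=r.camera_model("scene");T=np.array(m["T"])
im=cv2.imread("pics/s5.png")
c,s=blob(im,(105,110,50),(130,255,255),(300,190,345,235)); print(c,s,ray(m,T,*c,.117))
a=R.from_quat(r.read_state()["eef_rot"])
for yaw in (0,5,30,90): # tool x yaw
    cc=R.from_euler('z',yaw,degrees=True)*R.from_quat([1,0,0,0]); print(yaw,(cc*a.inv()).as_rotvec())
E
```

```text
14.6 [ 1.9964 -0.3132 -1.2498  2.029  -1.1745  1.4762  0.3597] [ 0.493  -0.0292  0.3013] [ 0.7978 -1.4854 -0.1825]
[[ 0.4214  0.7605  0.4939]
 [ 0.4875 -0.6493  0.5837]
 [ 0.7647 -0.0052 -0.6444]]
scene 0.76 [0.144  0.3502 0.037 ]
scene 0.75 [ 0.5136 -0.0051  0.0039]
scene 0.74 [0.2883 0.2024 0.0368]
scene 0.25 [ 0.5921 -0.3368  0.1236]
top 0.92 [0.1444 0.3458 0.0367]
top 0.78 [0.285  0.2091 0.0405]
top 0.74 [ 0.5209 -0.3997  0.0775]
top 0.59 [ 0.5102 -0.0023  0.007 ]
[323.8947 219.2895] [ 19  23  11  13 114] [ 0.5134 -0.0044  0.117 ]
0 [-0.3803  0.8116 -0.8062]
5 [-0.413   0.7898 -0.7249]
30 [-0.5632  0.6686 -0.3174]
90 [-0.8347  0.3021  0.6621]
```

Call:
arm_command:
  xyz:
    - [0,0,0]
    - [0,0,0]
    - [0,0,0]
    - [0,0,0]
    - [0,0,0]
    - [0.005,0.005,0]
    - [0.01,0.01,-0.01]
    - [0.015,0.02,-0.02]
    - [0.02,0.027,-0.03]
    - [0.02,0.027,-0.04]
    - [0.02,0.027,-0.05]
    - [0.02,0.027,-0.05]
    - [0.02,0.027,-0.05]
  rot:
    - [-0.041,0.079,-0.073]
    - [-0.083,0.158,-0.145]
    - [-0.124,0.237,-0.218]
    - [-0.165,0.316,-0.29]
    - [-0.206,0.395,-0.363]
    - [-0.248,0.474,-0.435]
    - [-0.289,0.553,-0.508]
    - [-0.33,0.632,-0.58]
    - [-0.372,0.711,-0.653]
    - [-0.413,0.79,-0.725]
    - [-0.413,0.79,-0.725]
    - [-0.413,0.79,-0.725]
    - [-0.413,0.79,-0.725]
  grip: 0.95

```text
time: 15.88
ee_pos: [0.48, -0.0021, 0.2595]
eef_rot: [0.999, 0.045, 0.016, -0.001]
ft_force: [0.5, 0.6, -0.7]
width: 0.0825
grip_force: 0.0
```

```bash
python3 st.py
python3 - <<'E'
from px import *
m=r.camera_model("wrist");T=np.array(m["T"]); save("wrist","w6.png")
for l in("capsule","mat"):
    for d in r.spot_point(l,"wrist")[:2]: print(l,d["conf"],W("",d["at"],T))
im=cv2.imread("pics/w6.png"); hsv=cv2.cvtColor(im,cv2.COLOR_BGR2HSV)
n,l,s,c=cv2.connectedComponentsWithStats(cv2.inRange(hsv,(105,110,50),(130,255,255)))
for i in range(1,n):
    if s[i,4]>60: print(c[i],s[i],ray(m,T,*c[i],.122),ray(m,T,*c[i],.004))
E
```

```text
15.8833 [ 1.813  -0.4973 -1.4691  1.7477 -0.5146  1.4353 -1.0638] [ 0.48   -0.0021  0.2595] [ 0.5359  0.5544 -0.7349]
[[ 0.9955  0.089   0.0327]
 [ 0.0889 -0.996   0.004 ]
 [ 0.0329 -0.0011 -0.9995]]
capsule 0.74 [ 0.5139 -0.0012  0.0005]
capsule 0.39 [ 0.5704 -0.2919 -0.0017]
mat 0.58 [ 0.5447  0.2735 -0.002 ]
mat 0.32 [ 0.5163 -0.0016  0.0038]
[317.4592 139.7992] [ 274   97   90   91 3676] [0.5283 0.0037 0.122 ] [0.5174 0.0032 0.004 ]
[319.6785 155.0978] [304 139  32  33 818] [0.5142 0.0004 0.122 ] [ 0.4978 -0.0014  0.004 ]
```

Call:
arm_command:
  xyz:
    - [0.03,0.01,0.01]
    - [0.06,0.03,0.02]
    - [0.09,0.05,0.03]
    - [0.12,0.07,0.04]
    - [0.14,0.1,0.04]
    - [0.15,0.13,0.04]
    - [0.15,0.16,0.04]
    - [0.15,0.18,0.04]
    - [0.15,0.2,0.04]
    - [0.15,0.2,0.04]
    - [0.15,0.2,0.04]
    - [0.15,0.2,0.04]
  rot:
    - [0,0.03,0]
    - [0,0.03,0]
    - [0,0.03,0]
    - [0,0.03,0]
    - [0,0.03,0]
    - [0,0.03,0]
    - [0,0.03,0]
    - [0,0.03,0]
    - [0,0.03,0]
    - [0,0.03,0]
    - [0,0.03,0]
    - [0,0.03,0]

```text
time: 17.03
ee_pos: [0.4802, 0.1388, 0.3284]
eef_rot: [0.999, 0.043, 0.02, -0.005]
ft_force: [0.1, 0.2, 0.5]
width: 0.0829
grip_force: 0.0
```

```bash
python3 st.py
```

```text
17.0333 [ 1.5943 -0.499  -1.4683  1.5878 -0.5122  1.5673 -1.3624] [0.4802 0.1388 0.3284] [0.148  0.1956 0.4798]
[[ 0.9954  0.087   0.0391]
 [ 0.0867 -0.9962  0.011 ]
 [ 0.0399 -0.0076 -0.9992]]
```

Call:
arm_command:
  xyz:
    - [0,-0.02,0]
    - [0,-0.04,0]
    - [0.01,-0.06,-0.01]
    - [0.02,-0.08,-0.02]
    - [0.03,-0.1,-0.02]
    - [0.03,-0.12,-0.02]
    - [0.03,-0.14,-0.02]
    - [0.03,-0.16,-0.02]
    - [0.03,-0.18,-0.02]
    - [0.03,-0.2,-0.02]
    - [0.03,-0.22,-0.02]
    - [0.03,-0.24,-0.02]
    - [0.03,-0.24,-0.02]
    - [0.03,-0.24,-0.02]
    - [0.03,-0.24,-0.02]
    - [0.03,-0.24,-0.02]
  rot:
    - [0,0.02,0.1]
    - [0,0.03,0.2]
    - [0,0.035,0.3]
    - [0,0.035,0.42]
    - [0,0.035,0.54]
    - [0,0.035,0.66]
    - [0,0.035,0.78]
    - [0,0.035,0.9]
    - [0,0.035,1.02]
    - [0,0.035,1.14]
    - [0,0.035,1.26]
    - [0,0.035,1.38]
    - [0,0.035,1.5]
    - [0,0.035,1.57]
    - [0,0.035,1.57]
    - [0,0.035,1.57]

```text
time: 18.37
ee_pos: [0.4735, -0.0948, 0.3161]
eef_rot: [0.678, 0.735, 0.004, -0.003]
ft_force: [0.9, 0.6, 0.6]
width: 0.0829
grip_force: 0.0
```

```bash
python3 st.py
```

```text
18.3667 [ 2.0674 -0.4988 -1.4679  1.6159 -0.5049  1.5846  0.6899] [ 0.4735 -0.0948  0.3161] [0.9416 0.562  0.5875]
[[-0.0814  0.9967  0.0015]
 [ 0.9966  0.0814  0.0098]
 [ 0.0096  0.0023 -1.    ]]
```

```bash
cat > kin.py <<'E'
import numpy as np
from scipy.spatial.transform import Rotation as R
from scipy.optimize import least_squares
D=[([1.2194,.3321,-.0647,1.4601,.0216,1.3499,-.0885],[.2019,-.5915,.2226],[.9865,.1637,0,.0001]),
([0.9709,-.4226,-.9543,2.4167,-1.2682,.2766,-.5487],[.5425,.0006,.1865],[.91,-.0051,.4145,-.0011]),
([1.4013,-.4989,-1.4659,2.0323,.1237,.6426,-2.6036],[.5826,-.0402,.2395],[.861,-.347,.353,.119]),
([.5859,.5648,-.9212,1.0928,.2952,1.8986,-.9394],[.583,-.041,.3373],[.899,.417,-.095,-.094]),
([1.7672,.2311,-1.4152,2.1453,-.8405,.8434,.2157],[.5225,.0075,.1891],[.825,.375,.382,-.181]),
([1.4796,.537,-1.1756,2.2159,-.7088,.538,.309],[.5236,.0101,.076],[.823,.378,.383,-.18]),
([1.9964,-.3132,-1.2498,2.029,-1.1745,1.4762,.3597],[.493,-.0292,.3013],[.824,.379,.382,-.179]),
([1.813,-.4973,-1.4691,1.7477,-.5146,1.4353,-1.0638],[.48,-.0021,.2595],[.999,.045,.016,-.001]),
([1.5943,-.499,-1.4683,1.5878,-.5122,1.5673,-1.3624],[.4802,.1388,.3284],[.999,.043,.02,-.005]),
([2.0674,-.4988,-1.4679,1.6159,-.5049,1.5846,.6899],[.4735,-.0948,.3161],[.678,.735,.004,-.003])]
AX=np.array([[0,0,-1],[0,1,0],[0,0,-1],[0,1,0],[0,0,-1],[0,1,0],[0,0,-1]],float)
def fk(q,P):
    # P: 8 translations (x,y,z) before each joint + tool, tool yaw
    L=P[:24].reshape(8,3); Rm=R.identity(); p=np.zeros(3)
    for i in range(7):
        p=p+Rm.apply(L[i]); Rm=Rm*R.from_rotvec(AX[i]*q[i])
    return p+Rm.apply(L[7]), Rm*R.from_euler('z',P[24])
if __name__=="__main__":
    def res(P):
        e=[]
        for q,p,o in D:
            a,b=fk(q,P); e+=[(a-p)*5,(b*R.from_quat(o).inv()).as_rotvec()]
        return np.r_[np.concatenate(e),(P-P0)*.002]
    best=None
    for s3 in (1,-1):
     for s5 in (1,-1):
      for s7 in (1,-1):
        AX[2,2]=s3;AX[4,2]=s5;AX[6,2]=s7
        for yw in (0,np.pi/2,np.pi,-np.pi/2):
            P0=np.zeros(25);P0[[2,8,14,20,23]]=[.35,.2,.2,.2,.25];P0[[11]]=.2;P0[17]=.2;P0[24]=yw
            f=least_squares(res,P0,max_nfev=60)
            if best is None or f.cost<best[0]: best=(f.cost,f.x,AX.copy()); 
    print(best[0],best[1][:24].reshape(8,3).round(4),best[1][24]);print(best[2][:,2])
    np.savez("kin.npz",P=best[1],AX=best[2])
    AX[:]=best[2]
    for q,p,o in D: a,b=fk(q,best[1]); print((a-p).round(4),(b*R.from_quat(o).inv()).as_rotvec().round(3))
E
python3 kin.py
```

```text
4.557040564510416e-06 [[ 1.000e-04 -0.000e+00  3.041e-01]
 [-1.000e-04 -1.090e-02 -4.590e-02]
 [ 1.000e-04 -1.090e-02  2.242e-01]
 [-0.000e+00 -1.170e-02  2.242e-01]
 [-1.000e-04 -1.170e-02  2.450e-01]
 [ 0.000e+00 -2.000e-04  2.450e-01]
 [ 0.000e+00 -2.000e-04  1.509e-01]
 [ 0.000e+00 -0.000e+00  2.009e-01]] 1.570908808533073
[-1.  0. -1.  0. -1.  0. -1.]
[-0.  0.  0.] [ 0. -0. -0.]
[ 0. -0. -0.] [ 0.  0. -0.]
[0. 0. 0.] [0. 0. 0.]
[-0.  0.  0.] [ 0.     0.    -0.001]
[-0. -0.  0.] [-0.001  0.     0.001]
[-0. -0. -0.] [-0.001  0.    -0.   ]
[ 0. -0.  0.] [-0.    -0.    -0.001]
[-0.  0. -0.] [ 0.001 -0.001 -0.001]
[ 0. -0. -0.] [-0.001  0.     0.001]
[0. 0. 0.] [-0.    -0.001  0.001]
```

```bash
cat > sim.py <<'E'
import kin
from kin import *
z=np.load("kin.npz"); P=z["P"]; kin.AX[:]=z["AX"]
LO=np.array([-2.6,-.5,-1.47,.16,-1.27,.06,-2.6]);HI=np.array([2.6,2.12,1.34,2.42,4.41,2.06,2.6])
def jac(q):
    p0,r0=fk(q,P);J=np.zeros((6,7))
    for i in range(7):
        d=q.copy();d[i]+=1e-5;p,rr=fk(d,P);J[:3,i]=(p-p0)/1e-5;J[3:,i]=(rr*r0.inv()).as_rotvec()/1e-5
    return J,p0,r0
def step(q,p,o,dmp=1e-3,home=None,k=0,act=True):
    J,p0,r0=jac(q); e=np.r_[p-p0,(o*r0.inv()).as_rotvec()]
    free=np.ones(7,bool); dq=np.zeros(7)
    for _ in range(4):
        Jf=J[:,free]; inv=Jf.T@np.linalg.inv(Jf@Jf.T+dmp*np.eye(6)); d=inv@e
        if k: d=d+(np.eye(free.sum())-inv@Jf)@(k*(home-q)[free])
        dq[:]=0;dq[free]=d; qn=q+dq; bad=((qn<LO)|(qn>HI))&free
        if not act or not bad.any(): break
        free&=~bad
    return np.clip(q+dq,LO,HI)
def go(q,p,o,n=12,**kw):
    q=np.array(q,float);p0,r0=fk(q,P);v=(o*r0.inv()).as_rotvec()
    for i in range(1,n+1):
        t=min(1,i/(n-2)); q=step(q,p0+(p-p0)*t,R.from_rotvec(v*t)*r0,**kw)
    return q
if __name__=="__main__":
    np.set_printoptions(precision=3,suppress=True)
    D=kin.D; h0=np.array(D[0][0])
    for a,b in ((3,4),(4,5),(5,6),(6,7),(7,8),(8,9)):
        print(a+1,b+1,"true",np.array(D[b][0])-D[a][0])
        for kw in ({},dict(act=False),dict(home=h0,k=.1),dict(home=(LO+HI)/2,k=.05)):
            print("   ",go(D[a][0],np.array(D[b][1]),R.from_quat(D[b][2]),**kw)-D[a][0])
E
python3 sim.py
```

```text
4 5 true [ 1.181 -0.334 -0.494  1.053 -1.136 -1.055  1.155]
    [ 1.13  -0.378 -0.426  1.054 -1.19  -1.028  1.193]
    [ 1.13  -0.378 -0.426  1.054 -1.19  -1.028  1.193]
    [ 0.482 -0.515  0.256  1.072 -1.351 -0.939  1.286]
    [ 0.58  -0.506  0.158  1.068 -1.341 -0.945  1.281]
5 6 true [-0.288  0.306  0.24   0.071  0.132 -0.305  0.093]
    [-0.286  0.308  0.239  0.07   0.134 -0.306  0.092]
    [-0.286  0.308  0.239  0.07   0.134 -0.306  0.092]
    [-0.401  0.215  0.378  0.072 -0.043 -0.243  0.226]
    [-0.218  0.398  0.146  0.067  0.324 -0.349 -0.061]
6 7 true [ 0.517 -0.85  -0.074 -0.187 -0.466  0.938  0.051]
    [ 0.47  -0.819 -0.05  -0.187 -0.442  0.909  0.036]
    [ 0.504 -0.84  -0.068 -0.187 -0.458  0.93   0.046]
    [-0.065 -0.68   0.362 -0.176 -0.318  0.759 -0.062]
    [ 0.056 -0.69   0.258 -0.18  -0.333  0.776 -0.048]
7 8 true [-0.183 -0.184 -0.219 -0.281  0.66  -0.041 -1.424]
    [-0.182 -0.186 -0.219 -0.282  0.659 -0.04  -1.421]
    [-0.16  -0.187 -0.185 -0.281  0.594 -0.01  -1.363]
    [-0.296 -0.174 -0.117 -0.241  0.677 -0.038 -1.428]
    [-0.836  0.361 -0.004 -0.28   1.221 -0.131 -1.941]
8 9 true [-0.219 -0.002  0.001 -0.16   0.002  0.132 -0.299]
    [-0.22  -0.     0.001 -0.16   0.003  0.131 -0.3  ]
    [-0.214 -0.003  0.011 -0.159 -0.013  0.138 -0.287]
    [-0.223  0.     0.004 -0.158  0.004  0.131 -0.3  ]
    [-0.23   0.011  0.    -0.156  0.015  0.126 -0.309]
9 10 true [0.473 0.    0.    0.028 0.007 0.017 2.052]
    [0.473 0.    0.    0.028 0.008 0.018 2.051]
    [-0.107  0.662 -0.002  0.028  0.665 -0.057  1.445]
    [0.455 0.019 0.    0.033 0.026 0.01  2.036]
    [-0.147  0.642  0.046  0.025  0.644 -0.06   1.461]
```

```bash
nproc
cat > plan.py <<'E'
from sim import *
import multiprocessing as mp
def ori(yaw,tx=0,ty=0): return R.from_rotvec([tx,ty,0])*R.from_euler('z',yaw,degrees=True)*R.from_quat([1,0,0,0])
def leg(q,p,o,tr):
    p=np.array(p);p0,r0=fk(q,P);v=(o*r0.inv()).as_rotvec()
    n=int(np.ceil(max(np.linalg.norm(p-p0)/.035,np.linalg.norm(v)/.115,1)))
    for i in range(1,n+2):
        t=min(1,i/n); q=step(q,p0+(p-p0)*t,R.from_rotvec(v*t)*r0,dmp=1e-5); tr.append(q)
    return q,n
def tail(q,yaw):
    tr=[]
    for p in [(.514,0,.086),(.514,0,.26),(.578,-.209,.30),(.578,-.209,.123),(.578,-.209,.26),(.58,-.36,.26),(.58,-.36,.1),(.59,-.32,.1),(.58,-.36,.2),(.52,-.4,.15),(.52,-.4,.07)]:
        q,_=leg(q,p,ori(yaw),tr)
    e=np.linalg.norm(fk(q,P)[0]-p); tr=np.array(tr); return np.minimum(tr-LO,HI-tr).min(),e
Q0=np.array([2.0674,-.4988,-1.4679,1.6159,-.5049,1.5846,.6899])
def trial(seed):
    g=np.random.default_rng(seed); q=Q0; tr=[]; N=0; W=[]
    yaw=g.choice([95,5,50,140])
    for k in range(g.integers(1,4)):
        p=g.uniform([.42,-.45,.24],[.68,.15,.42]); 
        if np.hypot(*p[:2])>.75: return None
        w=(p.round(2),round(g.uniform(0,180)),*g.uniform(-.5,.5,2).round(2)); W.append(w)
        q,n=leg(q,w[0],ori(*w[1:]),tr);N+=n+1
        if np.linalg.norm(fk(q,P)[0]-w[0])>.003: return None
    q,n=leg(q,(.514,0,.26),ori(yaw),tr);N+=n+1
    if np.linalg.norm(fk(q,P)[0]-[.514,0,.26])>.003: return None
    m=np.minimum(np.array(tr)-LO,HI-np.array(tr))[3:].min()
    s,e=tail(q,yaw)
    if e>.003: return None
    return min(m+.15,s)-.002*N,m,s,N,yaw,W,q
if __name__=="__main__":
    np.set_printoptions(precision=3,suppress=True)
    with mp.Pool() as pool: L=[x for x in pool.imap_unordered(trial,range(6000),chunksize=20) if x]
    L.sort(key=lambda x:-x[0]); print(len(L))
    for x in L[:5]: print(x)
E
OMP_NUM_THREADS=1 timeout 400 python3 plan.py
```

```text
4
335
(np.float64(0.2112224061080265), np.float64(0.1332224061080265), np.float64(0.5344736765490357), 36, np.int64(95), [(array([ 0.47, -0.16,  0.4 ]), 150, np.float64(0.24), np.float64(-0.47)), (array([ 0.63, -0.28,  0.42]), 172, np.float64(0.42), np.float64(-0.09)), (array([ 0.59, -0.26,  0.25]), 129, np.float64(0.33), np.float64(0.28))], array([ 0.65 ,  0.135, -0.798,  1.659,  0.098,  1.389, -0.074]))
(np.float64(0.200094470782528), np.float64(0.122094470782528), np.float64(0.33761427143562384), 36, np.int64(140), [(array([0.56, 0.03, 0.42]), 137, np.float64(0.43), np.float64(-0.47)), (array([0.65, 0.09, 0.35]), 91, np.float64(0.39), np.float64(-0.07)), (array([0.66, 0.13, 0.38]), 94, np.float64(-0.28), np.float64(-0.02))], array([ 0.918,  0.207, -1.124,  1.649,  0.189,  1.405,  0.644]))
(np.float64(0.18486449960750703), np.float64(0.128864499607507), np.float64(0.523014335615712), 47, np.int64(50), [(array([ 0.54, -0.  ,  0.26]), 166, np.float64(0.47), np.float64(-0.39)), (array([ 0.55, -0.42,  0.29]), 99, np.float64(0.07), np.float64(0.24)), (array([0.59, 0.04, 0.33]), 42, np.float64(-0.2), np.float64(-0.39))], array([ 0.752,  0.155, -0.916,  1.655,  0.125,  1.393, -0.879]))
(np.float64(0.18203900354545824), np.float64(0.08675487158157447), np.float64(0.21403900354545824), 16, np.int64(140), [(array([ 0.45, -0.15,  0.25]), 145, np.float64(0.09), np.float64(-0.46))], array([ 1.006,  0.256, -1.25 ,  1.647,  0.245,  1.418,  0.601]))
(np.float64(0.17984703338978608), np.float64(0.10184703338978607), np.float64(0.32568833784061013), 36, np.int64(95), [(array([ 0.44, -0.04,  0.37]), 148, np.float64(0.48), np.float64(-0.08)), (array([ 0.57, -0.25,  0.39]), 80, np.float64(0.21), np.float64(-0.39)), (array([ 0.6 , -0.16,  0.25]), 90, np.float64(0.27), np.float64(-0.18))], array([ 0.927,  0.211, -1.136,  1.649,  0.194,  1.406, -0.145]))
```

```bash
cat > rows.py <<'E'
# rows from measured pose to waypoint: p, yaw, tx, ty
import sys
from plan import *
from bench import r
def rows(p,o,n=None):
    s=r.read_state(); p0=s["ee_pos"]; r0=R.from_quat(s["eef_rot"]); v=(o*r0.inv()).as_rotvec(); d=np.array(p)-p0
    n=n or int(np.ceil(max(np.linalg.norm(d)/.035,np.linalg.norm(v)/.115,1)))
    print("d",d.round(4),"v",v.round(3),"n",n)
    t=np.r_[np.arange(1,n+1)/n,1,1]
    print([[round(float(c),3) for c in d*k] for k in t]); print([[round(float(c),2) for c in v*k] for k in t])
    tr=[]; q,_=leg(s["joint_positions"],np.array(p),o,tr); print("predicted q",q.round(3))
if __name__=="__main__":
    a=list(map(float,sys.argv[1:])); rows(a[:3],ori(*a[3:]))
E
python3 rows.py .47 -.16 .40 150 .24 -.47
```

```text
d [-0.0035 -0.0652  0.0839] v [-0.015 -0.552  0.94 ] n 10
[[-0.0, -0.007, 0.008], [-0.001, -0.013, 0.017], [-0.001, -0.02, 0.025], [-0.001, -0.026, 0.034], [-0.002, -0.033, 0.042], [-0.002, -0.039, 0.05], [-0.002, -0.046, 0.059], [-0.003, -0.052, 0.067], [-0.003, -0.059, 0.076], [-0.004, -0.065, 0.084], [-0.004, -0.065, 0.084], [-0.004, -0.065, 0.084]]
[[-0.0, -0.06, 0.09], [-0.0, -0.11, 0.19], [-0.0, -0.17, 0.28], [-0.01, -0.22, 0.38], [-0.01, -0.28, 0.47], [-0.01, -0.33, 0.56], [-0.01, -0.39, 0.66], [-0.01, -0.44, 0.75], [-0.01, -0.5, 0.85], [-0.02, -0.55, 0.94], [-0.02, -0.55, 0.94], [-0.02, -0.55, 0.94]]
predicted q [ 1.525 -0.259 -0.78   1.74  -0.682  1.417  1.842]
```

Call:
arm_command:
  xyz:
    - [0,-0.007,0.008]
    - [0,-0.013,0.017]
    - [0,-0.02,0.025]
    - [0,-0.026,0.034]
    - [0,-0.033,0.042]
    - [0,-0.039,0.05]
    - [0,-0.046,0.059]
    - [-0.003,-0.052,0.067]
    - [-0.003,-0.059,0.076]
    - [-0.004,-0.065,0.084]
    - [-0.004,-0.065,0.084]
  rot:
    - [0,-0.06,0.09]
    - [0,-0.11,0.19]
    - [0,-0.17,0.28]
    - [-0.01,-0.22,0.38]
    - [-0.01,-0.28,0.47]
    - [-0.01,-0.33,0.56]
    - [-0.01,-0.39,0.66]
    - [-0.01,-0.44,0.75]
    - [-0.01,-0.5,0.85]
    - [-0.02,-0.55,0.94]
    - [-0.02,-0.55,0.94]

```text
time: 19.28
ee_pos: [0.4686, -0.1624, 0.4003]
eef_rot: [0.249, 0.932, 0.173, 0.196]
ft_force: [-0.9, -0.4, 0.4]
width: 0.0827
grip_force: 0.0
```

```bash
python3 st.py; python3 rows.py .63 -.28 .42 172 .42 -.09
```

```text
19.2833 [ 1.5294 -0.2624 -0.7757  1.7429 -0.6858  1.4165  1.8514] [ 0.4686 -0.1624  0.4003] [-0.9059 -0.3688  0.3553]
[[-0.7987  0.397   0.4522]
 [ 0.5331  0.8154  0.2256]
 [-0.2791  0.4212 -0.8629]]
d [ 0.1614 -0.1176  0.0197] v [0.068 0.247 0.436] n 6
[[0.027, -0.02, 0.003], [0.054, -0.039, 0.007], [0.081, -0.059, 0.01], [0.108, -0.078, 0.013], [0.135, -0.098, 0.016], [0.161, -0.118, 0.02], [0.161, -0.118, 0.02], [0.161, -0.118, 0.02]]
[[0.01, 0.04, 0.07], [0.02, 0.08, 0.15], [0.03, 0.12, 0.22], [0.05, 0.16, 0.29], [0.06, 0.21, 0.36], [0.07, 0.25, 0.44], [0.07, 0.25, 0.44], [0.07, 0.25, 0.44]]
predicted q [ 0.909  0.721 -0.917  0.694  0.131  1.921  1.621]
```

Call:
arm_command:
  xyz:
    - [0.027,-0.02,0.003]
    - [0.054,-0.039,0.007]
    - [0.081,-0.059,0.01]
    - [0.108,-0.078,0.013]
    - [0.135,-0.098,0.016]
    - [0.161,-0.118,0.02]
    - [0.161,-0.118,0.02]
  rot:
    - [0.01,0.04,0.07]
    - [0.02,0.08,0.15]
    - [0.03,0.12,0.22]
    - [0.05,0.16,0.29]
    - [0.06,0.21,0.36]
    - [0.07,0.25,0.44]
    - [0.07,0.25,0.44]

```text
time: 19.87
ee_pos: [0.6007, -0.2561, 0.423]
eef_rot: [0.074, 0.974, 0.21, 0.036]
ft_force: [-0.2, -1.1, 2.1]
width: 0.0827
grip_force: 0.0
```

```bash
python3 rows.py .59 -.26 .25 129 .33 .28
cat > chk.py <<'E'
from plan import *
from bench import r
q=r.read_state()["joint_positions"]; tr=[]; q,n=leg(q,(.514,0,.26),ori(95),tr); tr=np.array(tr); print(n,q.round(3),np.minimum(tr-LO,HI-tr).min(),tail(q,95))
E
python3 chk.py
```

```text
d [-0.0107 -0.0039 -0.173 ] v [-0.145  0.629 -0.62 ] n 8
[[-0.001, -0.0, -0.022], [-0.003, -0.001, -0.043], [-0.004, -0.001, -0.065], [-0.005, -0.002, -0.087], [-0.007, -0.002, -0.108], [-0.008, -0.003, -0.13], [-0.009, -0.003, -0.151], [-0.011, -0.004, -0.173], [-0.011, -0.004, -0.173], [-0.011, -0.004, -0.173]]
[[-0.02, 0.08, -0.08], [-0.04, 0.16, -0.16], [-0.05, 0.24, -0.23], [-0.07, 0.31, -0.31], [-0.09, 0.39, -0.39], [-0.11, 0.47, -0.47], [-0.13, 0.55, -0.54], [-0.15, 0.63, -0.62], [-0.15, 0.63, -0.62], [-0.15, 0.63, -0.62]]
predicted q [ 0.756  0.783 -0.673  0.902  0.191  1.926  0.877]
13 [ 0.769  0.16  -0.937  1.654  0.13   1.394 -0.097] 0.305888163640182 (np.float64(0.520797934048358), np.float64(5.93411102396714e-07))
```

Call:
arm_command:
  xyz:
    - [0,0,0]
    - [0,0,0]
  rot:
    - [0,0,0]
    - [0,0,0]

```text
time: 20.03
ee_pos: [0.6023, -0.254, 0.4208]
eef_rot: [0.073, 0.974, 0.213, 0.036]
ft_force: [-0.4, 0.8, 0.9]
width: 0.0825
grip_force: 0.0
```

```bash
python3 rows.py .514 0 .26 95; python3 chk.py
```

```text
d [-0.0883  0.254  -0.1608] v [-0.288  0.37  -1.312] n 13
[[-0.007, 0.02, -0.012], [-0.014, 0.039, -0.025], [-0.02, 0.059, -0.037], [-0.027, 0.078, -0.049], [-0.034, 0.098, -0.062], [-0.041, 0.117, -0.074], [-0.048, 0.137, -0.087], [-0.054, 0.156, -0.099], [-0.061, 0.176, -0.111], [-0.068, 0.195, -0.124], [-0.075, 0.215, -0.136], [-0.081, 0.234, -0.148], [-0.088, 0.254, -0.161], [-0.088, 0.254, -0.161], [-0.088, 0.254, -0.161]]
[[-0.02, 0.03, -0.1], [-0.04, 0.06, -0.2], [-0.07, 0.09, -0.3], [-0.09, 0.11, -0.4], [-0.11, 0.14, -0.5], [-0.13, 0.17, -0.61], [-0.16, 0.2, -0.71], [-0.18, 0.23, -0.81], [-0.2, 0.26, -0.91], [-0.22, 0.28, -1.01], [-0.24, 0.31, -1.11], [-0.27, 0.34, -1.21], [-0.29, 0.37, -1.31], [-0.29, 0.37, -1.31], [-0.29, 0.37, -1.31]]
predicted q [ 0.767  0.159 -0.934  1.654  0.13   1.394 -0.097]
13 [ 0.767  0.159 -0.934  1.654  0.13   1.394 -0.097] 0.31089615814914184 (np.float64(0.5210645134470933), np.float64(5.928203200649949e-07))
```

Call:
arm_command:
  xyz:
    - [-0.007,0.02,-0.012]
    - [-0.014,0.039,-0.025]
    - [-0.02,0.059,-0.037]
    - [-0.027,0.078,-0.049]
    - [-0.034,0.098,-0.062]
    - [-0.041,0.117,-0.074]
    - [-0.048,0.137,-0.087]
    - [-0.054,0.156,-0.099]
    - [-0.061,0.176,-0.111]
    - [-0.068,0.195,-0.124]
    - [-0.075,0.215,-0.136]
    - [-0.081,0.234,-0.148]
    - [-0.088,0.254,-0.161]
    - [-0.088,0.254,-0.161]
    - [-0.088,0.254,-0.161]
  rot:
    - [-0.02,0.03,-0.1]
    - [-0.04,0.06,-0.2]
    - [-0.07,0.09,-0.3]
    - [-0.09,0.11,-0.4]
    - [-0.11,0.14,-0.5]
    - [-0.13,0.17,-0.61]
    - [-0.16,0.2,-0.71]
    - [-0.18,0.23,-0.81]
    - [-0.2,0.26,-0.91]
    - [-0.22,0.28,-1.01]
    - [-0.24,0.31,-1.11]
    - [-0.27,0.34,-1.21]
    - [-0.288,0.37,-1.312]
    - [-0.288,0.37,-1.312]
    - [-0.288,0.37,-1.312]

```text
time: 21.28
ee_pos: [0.5104, 0.0009, 0.2632]
eef_rot: [0.674, 0.739, -0.004, 0.0]
ft_force: [0.3, -1.1, 0.2]
width: 0.0826
grip_force: 0.0
```

```bash
python3 st.py; python3 rows.py .514 0 .26 95 | head -1
python3 - <<'E'
from px import *
m=r.camera_model("wrist");T=np.array(m["T"]); save("wrist","w7.png")
for d in r.spot_point("capsule","wrist")[:2]: print(d["conf"],W("",d["at"],T))
im=cv2.imread("pics/w7.png"); hsv=cv2.cvtColor(im,cv2.COLOR_BGR2HSV)
n,l,s,c=cv2.connectedComponentsWithStats(cv2.inRange(hsv,(105,110,50),(130,255,255)))
for i in range(1,n):
    if s[i,4]>60: print(c[i],s[i],ray(m,T,*c[i],.122),ray(m,T,*c[i],.004))
E
```

```text
21.2833 [ 0.7688  0.1521 -0.9393  1.6535  0.1299  1.4051 -0.0962] [0.5104 0.0009 0.2632] [ 0.2844 -1.0672  0.2111]
[[-0.0909  0.9959 -0.0048]
 [ 0.9958  0.0908 -0.0064]
 [-0.006  -0.0054 -1.    ]]
d [ 0.0036 -0.0009 -0.0032] v [ 0.006 -0.005 -0.004] n 1
[589.5313 107.5643] [ 532   53  108  110 9252] [0.7487 0.0955 0.122 ] [0.8441 0.1002 0.004 ]
[319.4709 148.8459] [ 277  115   88   86 3088] [0.5078 0.0354 0.122 ] [0.5091 0.0167 0.004 ]
[321.7345 182.8969] [307 167  31  32 776] [0.5131 0.0023 0.122 ] [ 0.5165 -0.0293  0.004 ]
```

Call:
arm_command:
  xyz:
    - [0.001,0,-0.03]
    - [0.001,0,-0.06]
    - [0.001,0,-0.09]
    - [0.001,0,-0.12]
    - [0.001,0,-0.15]
    - [0.001,0,-0.17]
    - [0.001,0,-0.185]
    - [0.001,0,-0.193]
    - [0.001,0,-0.193]
  rot:
    - [0,0,0]
    - [0,0,0]
    - [0,0,0]
    - [0,0,0]
    - [0,0,0]
    - [0,0,0]
    - [0,0,0]
    - [0,0,0]
    - [0,0,0]

```text
time: 22.13
ee_pos: [0.5119, -0.0018, 0.0691]
eef_rot: [0.675, 0.738, -0.004, -0.001]
ft_force: [-0.3, 1.1, -0.0]
width: 0.0826
grip_force: 0.0
```

Call:
arm_command:
  xyz:
    - [0,0,0]
    - [0,0,0]
    - [0,0,0]
    - [0,0,0]
    - [0,0,0]
    - [0,0,0]
    - [0,0,0]
  rot:
    - [0,0,0]
    - [0,0,0]
    - [0,0,0]
    - [0,0,0]
    - [0,0,0]
    - [0,0,0]
    - [0,0,0]
  grip: 0.3
  squeeze: 20

```text
time: 22.72
ee_pos: [0.5128, -0.0005, 0.0704]
eef_rot: [0.674, 0.738, -0.003, -0.001]
ft_force: [-1.5, -0.7, 3.9]
width: 0.0515
grip_force: 20.0
```

```bash
python3 st.py; python3 rows.py .514 0 .067 95 | head -1
```

```text
22.7167 [ 0.6707  0.3663 -0.8747  1.8849  0.3269  1.0454 -0.2492] [ 0.5128 -0.0005  0.0704] [-1.4514 -0.6668  3.9192]
[[-0.0908  0.9959 -0.0051]
 [ 0.9959  0.0908 -0.004 ]
 [-0.0036 -0.0054 -1.    ]]
d [ 0.0012  0.0005 -0.0034] v [ 0.004 -0.005 -0.004] n 1
```

Call:
arm_command:
  xyz:
    - [0,0,0.01]
    - [0,0,0.03]
    - [0,0,0.06]
    - [0,0,0.1]
    - [0,0,0.14]
    - [0,-0.02,0.17]
    - [0,-0.05,0.19]
    - [0,-0.08,0.2]
    - [0,-0.08,0.2]
  rot:
    - [0,0,0]
    - [0,0,0]
    - [0,0,0]
    - [0,0,0]
    - [0,0,0]
    - [0,0,0]
    - [0,0,0]
    - [0,0,0]
    - [0,0,0]

```text
time: 23.47
ee_pos: [0.513, -0.0873, 0.2725]
eef_rot: [0.677, 0.736, -0.004, 0.001]
ft_force: [-0.2, -0.2, -3.1]
width: 0.0519
grip_force: 20.0
```

```bash
python3 st.py|head -1
python3 - <<'E'
from px import *
T=np.array([[.0019,.9552,.2959,.5446],[-1,.002,0,-.2902],[-.0006,-.2959,.9552,.6035],[0,0,0,1]]); m=r.camera_model("wrist")
p=[(243,53.3),(283.75,49.3),(288.25,92.5),(249,96)]
Q=np.array([ray(m,T,*x,.073) for x in p]); print(Q,Q.mean(0)); print(ray(m,T,266.75,73.3,.06))
print([np.linalg.norm(Q[i]-Q[(i+1)%4]) for i in range(4)])
im=save("scene","s8.png"); im=save("top","t8.png")
for c in ("scene","top"):
    for l in ("nest","start_top","stop_top","clamp_grip","tester"):
        for d in r.spot_point(l,c)[:1]: print(l,c,round(d["conf"],2),W(c,d["at"]))
    for d in r.spot_point("capsule",c)[:4]: print(c,d["conf"],W(c,d["at"]))
b=cv2.imread("pics/t0.png")[122:207,360:470]; cv2.imwrite("pics/c8.png",np.hstack([cv2.resize(b,(440,340),interpolation=cv2.INTER_CUBIC),cv2.resize(cv2.imread("pics/s0.png")[255:355,260:350],(306,340),interpolation=cv2.INTER_CUBIC)]))
E
```

```text
23.4667 [ 0.8789  0.1631 -0.8845  1.6187  0.1343  1.4234  0.064 ] [ 0.513  -0.0873  0.2725] [-0.2384 -0.2442 -3.0942]
[[ 0.6088 -0.1743  0.073 ]
 [ 0.6145 -0.2368  0.073 ]
 [ 0.5519 -0.242   0.073 ]
 [ 0.5465 -0.1795  0.073 ]] [ 0.5805 -0.2081  0.073 ]
[ 0.5812 -0.2073  0.06  ]
[np.float64(0.06277031471810826), np.float64(0.06283868138848982), np.float64(0.06268520843316493), np.float64(0.06252770077979787)]
nest scene 0.75 [ 0.578  -0.2116  0.0612]
start_top scene 0.43 [ 0.5184 -0.3997  0.0763]
stop_top scene 0.7 [ 0.582  -0.395   0.0748]
clamp_grip scene 0.84 [ 0.5922 -0.3368  0.1209]
tester scene 0.65 [ 0.5671 -0.2968  0.0005]
scene 0.75 [ 0.5162 -0.0913  0.2078]
nest top 0.27 [ 0.51   -0.0831  0.2083]
start_top top 0.56 [ 0.5886 -0.3298  0.1183]
stop_top top 0.51 [ 0.5782 -0.396   0.0759]
tester top 0.82 [ 0.5702 -0.2909  0.0037]
top 0.65 [ 0.5072 -0.0855  0.2073]
top 0.62 [0.1436 0.3467 0.0372]
top 0.59 [0.287  0.207  0.0378]
```

View pics/c8.png

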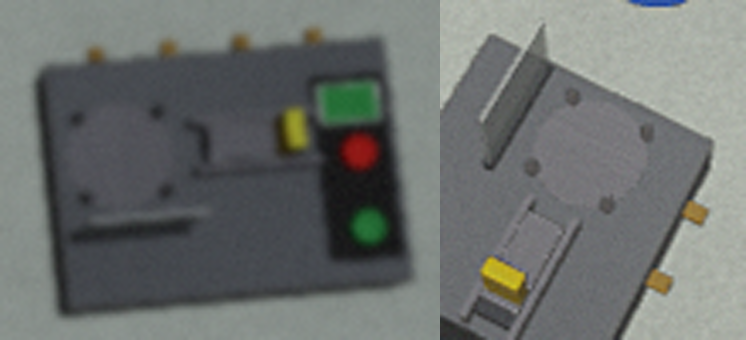

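```bash
python3 - <<'E'
from px import *
for c,p in (("scene",(303.8,299.0)),("top",(390.4,160.8))):
    m=r.camera_model(c); print(c,ray(m,np.array(m["T"]),*p,.073))
E
python3 rows.py .580 -.208 .27 95; python3 chk.py
```

```text
scene [ 0.5824 -0.2107  0.073 ]
top [ 0.5776 -0.2076  0.073 ]
d [ 6.740e-02 -1.277e-01  1.000e-04] v [ 0.004 -0.006 -0.004] n 5
[[0.013, -0.026, 0.0], [0.027, -0.051, 0.0], [0.04, -0.077, 0.0], [0.054, -0.102, 0.0], [0.067, -0.128, 0.0], [0.067, -0.128, 0.0], [0.067, -0.128, 0.0]]
[[0.0, -0.0, -0.0], [0.0, -0.0, -0.0], [0.0, -0.0, -0.0], [0.0, -0.0, -0.0], [0.0, -0.01, -0.0], [0.0, -0.01, -0.0], [0.0, -0.01, -0.0]]
predicted q [ 0.867  0.398 -0.802  1.379  0.283  1.482  0.167]
3 [ 0.776  0.161 -0.945  1.654  0.133  1.394 -0.099] 0.5245685075931013 (np.float64(0.5164280920806298), np.float64(5.954626414753294e-07))
```

Call:
arm_command:
  xyz:
    - [0.013,-0.024,0]
    - [0.027,-0.05,0]
    - [0.04,-0.076,0]
    - [0.054,-0.1,0]
    - [0.064,-0.118,0]
    - [0.067,-0.124,0]
    - [0.067,-0.124,0]
    - [0.067,-0.124,0]
  rot:
    - [0,0,0]
    - [0,0,0]
    - [0,0,0]
    - [0,0,0]
    - [0,0,0]
    - [0,0,0]
    - [0,0,0]
    - [0,0,0]

```text
time: 24.83
ee_pos: [0.5795, -0.2036, 0.2697]
eef_rot: [0.674, 0.739, -0.003, -0.001]
ft_force: [0.3, 0.8, -1.1]
width: 0.0517
grip_force: 20.0
```

```bash
python3 st.py
python3 - <<'E'
from px import *
for c in ("scene","top"):
    r.camera(c)
    for d in r.spot_point("capsule",c)[:3]: print(c,d["conf"],W(c,d["at"]))
print(r.read_state()["ee_pos"])
E
```

```text
24.8333 [ 0.8595  0.3977 -0.8046  1.3801  0.2871  1.4875  0.1608] [ 0.5795 -0.2036  0.2697] [ 0.3005  0.8457 -1.1223]
[[-0.0913  0.9958 -0.006 ]
 [ 0.9958  0.0913 -0.0027]
 [-0.0021 -0.0062 -1.    ]]
scene 0.97 [ 0.5812 -0.2062  0.1999]
scene 0.18 [0.5492 0.2701 0.    ]
top 0.96 [0.1437 0.3497 0.0376]
top 0.56 [0.2861 0.207  0.0371]
top 0.51 [ 0.5765 -0.2037  0.2041]
[ 0.5795 -0.2032  0.2705]
```

Call:
arm_command:
  xyz:
    - [0.001,-0.0045,-0.02]
    - [0.001,-0.0045,-0.05]
    - [0.001,-0.0045,-0.08]
    - [0.001,-0.0045,-0.1]
    - [0.001,-0.0045,-0.11]
    - [0.001,-0.0045,-0.115]
    - [0.001,-0.0045,-0.12]
    - [0.001,-0.0045,-0.125]
    - [0.001,-0.0045,-0.13]
    - [0.001,-0.0045,-0.13]
  rot:
    - [0,0,0]
    - [0,0,0]
    - [0,0,0]
    - [0,0,0]
    - [0,0,0]
    - [0,0,0]
    - [0,0,0]
    - [0,0,0]
    - [0,0,0]
    - [0,0,0]

```text
time: 25.87
ee_pos: [0.5806, -0.209, 0.1397]
eef_rot: [0.674, 0.738, -0.003, -0.001]
ft_force: [-0.2, -0.6, -2.7]
width: 0.0516
grip_force: 20.0
```

Call:
arm_command:
  xyz:
    - [0,0,-0.004]
    - [0,0,-0.008]
    - [0,0,-0.011]
    - [0,0,-0.0125]
    - [0,0,-0.0135]
    - [0,0,-0.0135]
  rot:
    - [0,0,0]
    - [0,0,0]
    - [0,0,0]
    - [0,0,0]
    - [0,0,0]
    - [0,0,0]

```text
time: 26.37
ee_pos: [0.5806, -0.209, 0.1266]
eef_rot: [0.674, 0.738, -0.003, -0.001]
ft_force: [-0.1, -0.2, -2.0]
width: 0.0516
grip_force: 20.0
```

Not touching yet; a couple of mm more.

Call:
arm_command:
  xyz:
    - [0,0,-0.001]
    - [0,0,-0.0015]
    - [0,0,-0.002]
    - [0,0,-0.002]
  rot:
    - [0,0,0]
    - [0,0,0]
    - [0,0,0]
    - [0,0,0]

```text
time: 26.7
ee_pos: [0.5808, -0.209, 0.1264]
eef_rot: [0.674, 0.738, -0.003, -0.0]
ft_force: [-6.4, 1.4, 13.7]
width: 0.0518
grip_force: 20.0
```

Call:
arm_command:
  xyz:
    - [0,0,0.001]
    - [0,0,0.001]
    - [0,0,0.001]
    - [0,0,0.001]
    - [0,0,0.001]
  rot:
    - [0,0,0]
    - [0,0,0]
    - [0,0,0]
    - [0,0,0]
    - [0,0,0]
  grip: 0.75

```text
time: 27.12
ee_pos: [0.5806, -0.209, 0.1253]
eef_rot: [0.674, 0.738, -0.003, -0.001]
ft_force: [0.5, 0.0, 0.2]
width: 0.0645
grip_force: 0.0
```

Call:
arm_command:
  xyz:
    - [0,0,0.01]
    - [0,0,0.03]
    - [0,0,0.06]
    - [0,0,0.09]
    - [0,0,0.12]
    - [0,-0.02,0.15]
    - [0,-0.05,0.16]
    - [0,-0.09,0.16]
    - [0,-0.13,0.16]
    - [0,-0.17,0.15]
    - [0,-0.17,0.15]
  rot:
    - [0,0,0]
    - [0,0,0]
    - [0,0,0]
    - [0,0,0]
    - [0,0,0]
    - [0,0,0]
    - [0,0,0]
    - [0,0,0]
    - [0,0,0]
    - [0,0,0]
    - [0,0,0]

```text
time: 28.03
ee_pos: [0.5771, -0.3889, 0.2729]
eef_rot: [0.678, 0.735, -0.005, -0.001]
ft_force: [-0.6, -1.5, -2.6]
width: 0.0652
grip_force: 0.0
```

```bash
python3 st.py|head -1
python3 - <<'E'
from px import *
for c,f in (("scene","s9.png"),("top","t9.png"),("wrist","w9.png")):
    T=np.array(r.camera_model(c)["T"]); save(c,f)
    for l in ("capsule","clamp_grip","start_top","stop_top"):
        for d in r.spot_point(l,c)[:1]: print(l,c,round(d["conf"],2),W(c,d["at"],T))
a=cv2.imread("pics/s9.png")[230:370,230:350]; b=cv2.imread("pics/w9.png")
cv2.imwrite("pics/c9.png",np.hstack([cv2.resize(a,(360,420),interpolation=cv2.INTER_CUBIC),cv2.resize(b,(440,420))]))
E
```

```text
28.0333 [ 0.9522  0.571  -0.7113  1.1236  0.3693  1.5724  0.403 ] [ 0.5771 -0.3889  0.2729] [-0.586  -1.5122 -2.5849]
capsule scene 0.73 [ 0.5796 -0.2144  0.0595]
clamp_grip scene 0.16 [ 0.5796 -0.2106  0.0645]
start_top scene 0.58 [ 0.5179 -0.3992  0.0808]
stop_top scene 0.68 [ 0.5879 -0.3978  0.0729]
capsule top 0.76 [ 0.5777 -0.2117  0.0613]
clamp_grip top 0.64 [ 0.586  -0.3285  0.1182]
start_top top 0.63 [ 0.5679 -0.2897  0.0019]
stop_top top 0.54 [ 0.5789 -0.3929  0.0762]
clamp_grip wrist 0.7 [ 0.5917 -0.3346  0.1172]
start_top wrist 0.69 [ 0.523  -0.4005  0.0739]
stop_top wrist 0.95 [ 0.5832 -0.3921  0.0733]
```

View pics/c9.png

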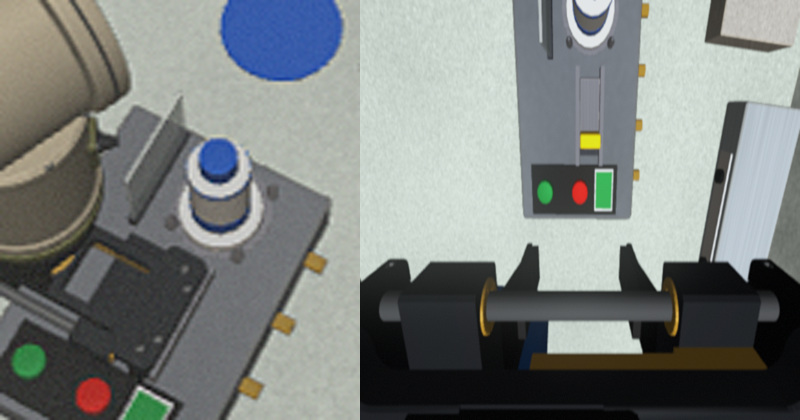

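The capsule stands upright between the pins. In the wrist half of that picture, the yellow grip is at (590,141), green key at (545,193) and red key at (580,193).

```bash
python3 - <<'E'
from px import *
m=r.camera_model("wrist"); T=np.array(m["T"]); im=cv2.imread("pics/w9.png")
f=lambda u,v:(int((u-360)*640/440),int(v*400/420))
for n,lo,hi,c,z in [("green",(45,100,50),(85,255,255),f(545,193),.074),("red",(0,120,60),(10,255,255),f(580,193),.074),("yellow",(20,120,80),(35,255,255),f(590,141),.119)]:
    c,s=blob(im,lo,hi,(c[0]-25,c[1]-22,c[0]+22,c[1]+22)); print(n,c,s,ray(m,T,*c,z),r.read_state()["time"])
    if n=="yellow": print(ray(m,T,c[0],s[1]+f(590,141)[1]-22,z),ray(m,T,c[0],s[1]+s[3]+f(590,141)[1]-22,z))
E
python3 rows.py .592 -.372 .2 95 | head -1
```

```text
green [269.0162 182.581 ] [ 14  10  23  24 432] [ 0.5231 -0.3986  0.074 ] 28.7833
red [319.3598 182.6578] [ 13  10  24  24 453] [ 0.5821 -0.3931  0.074 ] 28.7833
yellow [334.4449 133.5593] [ 11  14  30  16 472] [ 0.5913 -0.3301  0.119 ] 28.7833
[ 0.5906 -0.3229  0.119 ] [ 0.5922 -0.3383  0.119 ]
d [ 0.0114  0.0069 -0.0755] v [ 0.004 -0.006 -0.004] n 3
```

Call:
arm_command:
  xyz:
    - [0.006,0.006,-0.02]
    - [0.012,0.013,-0.045]
    - [0.012,0.013,-0.07]
    - [0.012,0.013,-0.095]
    - [0.012,0.013,-0.12]
    - [0.012,0.013,-0.145]
    - [0.012,0.013,-0.165]
    - [0.012,0.013,-0.178]
    - [0.012,0.013,-0.178]
  rot:
    - [0,0,0]
    - [0,0,0]
    - [0,0,0]
    - [0,0,0]
    - [0,0,0]
    - [0,0,0]
    - [0,0,0]
    - [0,0,0]
    - [0,0,0]
  grip: 0

```text
time: 29.53
ee_pos: [0.5911, -0.3655, 0.0943]
eef_rot: [0.674, 0.739, -0.004, -0.003]
ft_force: [-0.5, -0.5, -0.7]
width: 0.0134
grip_force: 0.0
```

Call:
arm_command:
  xyz:
    - [0,0.005,0]
    - [-0.001,0.01,0]
    - [-0.001,0.014,0]
    - [-0.002,0.018,0]
    - [-0.002,0.023,0]
    - [-0.002,0.028,0]
    - [-0.003,0.033,0]
    - [-0.003,0.037,0]
    - [-0.003,0.037,0]
  rot:
    - [0,0,0]
    - [0,0,0]
    - [0,0,0]
    - [0,0,0]
    - [0,0,0]
    - [0,0,0]
    - [0,0,0]
    - [0,0,0]
    - [0,0,0]

```text
time: 30.28
ee_pos: [0.5897, -0.3277, 0.0976]
eef_rot: [0.674, 0.739, -0.003, -0.001]
ft_force: [0.0, 0.2, -0.2]
width: 0.0003
grip_force: 0.0
```

Call:
arm_command:
  xyz:
    - [0,0.004,0]
    - [-0.001,0.008,0]
    - [-0.001,0.012,0]
    - [-0.001,0.014,0]
  rot:
    - [0,0,0]
    - [0,0,0]
    - [0,0,0]
    - [0,0,0]

```text
time: 30.62
ee_pos: [0.5882, -0.3144, 0.0973]
eef_rot: [0.674, 0.739, -0.004, -0.001]
ft_force: [-1.0, -1.8, 1.0]
width: 0.0004
grip_force: 1.1
```

```bash
python3 st.py|head -1
python3 - <<'E'
from px import *
for c,f in (("scene","s10.png"),("top","t10.png")):
    T=np.array(r.camera_model(c)["T"]); save(c,f)
    for d in r.spot_point("clamp_grip",c)[:2]: print(c,round(d["conf"],2),W(c,d["at"],T))
E
```

```text
30.6167 [ 0.9151  0.6195 -0.71    1.4482  0.4186  1.2324  0.2469] [ 0.5882 -0.3144  0.0973] [-1.0126 -1.7611  1.0259]
top 0.75 [ 0.5895 -0.2926  0.1212]
```

Call:
arm_command:
  xyz:
    - [0,0.002,0]
    - [0,0.004,0]
    - [0,0.004,0]
  rot:
    - [0,0,0]
    - [0,0,0]
    - [0,0,0]

```text
time: 31.07
ee_pos: [0.5884, -0.3108, 0.0974]
eef_rot: [0.674, 0.739, -0.003, -0.001]
ft_force: [0.1, -0.3, 0.2]
width: 0.0002
grip_force: 0.5
```

Call:
arm_command:
  xyz:
    - [0,0.001,0]
    - [0,0.002,0]
    - [0,0.002,0]
  rot:
    - [0,0,0]
    - [0,0,0]
    - [0,0,0]

```text
time: 31.32
ee_pos: [0.5884, -0.3106, 0.0975]
eef_rot: [0.675, 0.738, -0.004, -0.0]
ft_force: [0.1, -6.5, -1.7]
width: 0.0004
grip_force: 2.9
```

Call:
arm_command:
  xyz:
    - [0,0.001,0]
    - [0,0.002,0]
    - [0,0.002,0]
  rot:
    - [0,0,0]
    - [0,0,0]
    - [0,0,0]

```text
time: 31.57
ee_pos: [0.5883, -0.3105, 0.0975]
eef_rot: [0.675, 0.738, -0.005, 0.001]
ft_force: [2.0, -11.7, -3.8]
width: 0.0004
grip_force: 5.5
```

Call:
arm_command:
  xyz:
    - [0,-0.006,0]
    - [0,-0.02,0.005]
    - [-0.005,-0.04,0.03]
    - [-0.02,-0.06,0.04]
    - [-0.04,-0.08,0.04]
    - [-0.06,-0.092,0.035]
    - [-0.066,-0.0935,0.02]
    - [-0.066,-0.0935,0]
    - [-0.066,-0.0935,-0.008]
    - [-0.066,-0.0935,-0.008]
    - [-0.066,-0.0935,-0.008]
  rot:
    - [0,0,0]
    - [0,0,0]
    - [0,0,0]
    - [0,0,0]
    - [0,0,0]
    - [0,0,0]
    - [0,0,0]
    - [0,0,0]
    - [0,0,0]
    - [0,0,0]
    - [0,0,0]

```text
time: 32.48
ee_pos: [0.5231, -0.4002, 0.0899]
eef_rot: [0.674, 0.739, -0.003, -0.001]
ft_force: [-0.8, 0.6, 0.5]
width: 0.0006
grip_force: 0.0
```

```bash
python3 st.py|head -1
python3 - <<'E'
from px import *
for c,f in (("scene","s11.png"),("top","t11.png"),("wrist","w11.png")):
    T=np.array(r.camera_model(c)["T"]); m=r.camera_model(c); save(c,f)
    for l in ("clamp_grip","capsule","start_top","stop_top"):
        for d in r.spot_point(l,c)[:1]: print(l,c,round(d["conf"],2),W(c,d["at"],T))
    im=cv2.imread("pics/"+f)
    try:
        p,s=blob(im,(20,120,80),(35,255,255),{"scene":(240,300,320,380),"top":(390,130,460,180),"wrist":(100,0,540,230)}[c]); print("yellow",c,s[4],ray(m,T,*p,.119))
    except Exception as e: print(c,e)
s=r.read_state(); print(s["ee_pos"],s["ft_force"])
E
```

```text
32.4833 [ 1.075   0.6035 -0.6937  1.4822  0.4047  1.2048  0.4128] [ 0.5231 -0.4002  0.0899] [-0.7945  0.5637  0.5347]
clamp_grip scene 0.83 [ 0.5897 -0.2964  0.1215]
capsule scene 0.88 [0.1441 0.3515 0.0385]
yellow scene 113 [ 0.5911 -0.2983  0.119 ]
clamp_grip top 0.68 [ 0.5862 -0.2907  0.1195]
capsule top 0.83 [ 0.5782 -0.2096  0.0621]
start_top top 0.53 [ 0.5213 -0.3991  0.0772]
stop_top top 0.55 [ 0.5808 -0.3935  0.0771]
yellow top 48 [ 0.5877 -0.2926  0.119 ]
clamp_grip wrist 0.89 [ 0.5877 -0.2972  0.1178]
start_top wrist 0.96 [ 0.5227 -0.396   0.073 ]
stop_top wrist 0.85 [ 0.5835 -0.3927  0.0756]
yellow wrist 3895 [ 0.5802 -0.2943  0.119 ]
[ 0.5226 -0.4005  0.0895] [-0.4505  0.5159  0.2938]
```

Call:
arm_command:
  xyz:
    - [0,0,-0.006]
    - [0,0,-0.011]
    - [0,0,-0.014]
    - [0,0,-0.0145]
    - [0,0,-0.0145]
  rot:
    - [0,0,0]
    - [0,0,0]
    - [0,0,0]
    - [0,0,0]
    - [0,0,0]

```text
time: 33.65
ee_pos: [0.5224, -0.4004, 0.0746]
eef_rot: [0.674, 0.738, -0.003, -0.001]
ft_force: [-0.5, 0.4, -0.5]
width: 0.0003
grip_force: 0.2
```

Call:
arm_command:
  xyz:
    - [0,0,-0.0005]
    - [0,0,-0.001]
    - [0,0,-0.001]
  rot:
    - [0,0,0]
    - [0,0,0]
    - [0,0,0]

```text
time: 33.9
ee_pos: [0.5227, -0.4005, 0.0742]
eef_rot: [0.674, 0.738, -0.003, -0.001]
ft_force: [-0.3, 0.4, 0.7]
width: 0.0007
grip_force: 1.1
```

Call:
arm_command:
  xyz:
    - [0,0,-0.0005]
    - [0,0,-0.001]
    - [0,0,-0.001]
  rot:
    - [0,0,0]
    - [0,0,0]
    - [0,0,0]

```text
time: 34.15
ee_pos: [0.5227, -0.4005, 0.0732]
eef_rot: [0.674, 0.738, -0.003, -0.001]
ft_force: [-2.2, 1.6, 4.7]
width: 0.0007
grip_force: 2.1
```

Call:
arm_command:
  xyz:
    - [0,0,-0.0005]
    - [0,0,-0.001]
    - [0,0,-0.001]
  rot:
    - [0,0,0]
    - [0,0,0]
    - [0,0,0]

```text
time: 34.4
ee_pos: [0.5227, -0.4005, 0.0721]
eef_rot: [0.674, 0.738, -0.003, -0.001]
ft_force: [-1.6, 0.6, 4.9]
width: 0.0003
grip_force: 2.3
```

Call:
arm_command:
  xyz:
    - [0,0,-0.0005]
    - [0,0,-0.001]
    - [0,0,-0.001]
  rot:
    - [0,0,0]
    - [0,0,0]
    - [0,0,0]

```text
time: 34.65
ee_pos: [0.5227, -0.4005, 0.0709]
eef_rot: [0.674, 0.738, -0.003, -0.001]
ft_force: [-1.1, 0.7, 4.2]
width: 0.0004
grip_force: 2.0
```

Call:
arm_command:
  xyz:
    - [0,0,-0.0005]
    - [0,0,-0.001]
    - [0,0,-0.001]
    - [0,0,-0.001]
  rot:
    - [0,0,0]
    - [0,0,0]
    - [0,0,0]
    - [0,0,0]

```text
time: 34.98
ee_pos: [0.5227, -0.4005, 0.0699]
eef_rot: [0.674, 0.738, -0.003, -0.001]
ft_force: [0.4, 0.6, 4.0]
width: 0.0002
grip_force: 1.5
```

Call:
arm_command:
  xyz:
    - [0,0,-0.0004]
    - [0,0,-0.0008]
    - [0,0,-0.0008]
    - [0,0,-0.0008]
  rot:
    - [0,0,0]
    - [0,0,0]
    - [0,0,0]
    - [0,0,0]

```text
time: 35.32
ee_pos: [0.5227, -0.4005, 0.0691]
eef_rot: [0.674, 0.739, -0.003, -0.001]
ft_force: [0.5, -0.7, 2.3]
width: 0.0004
grip_force: 1.1
```

Force has dropped to 2.3 N at about 5 mm of travel, so it clicked. I'll let it up and withdraw.

Call:
arm_command:
  xyz:
    - [0,0,0.004]
    - [0,0,0.01]
    - [0,0,0.03]
    - [0,0,0.06]
    - [0,0,0.1]
    - [0,0,0.14]
    - [0,0,0.17]
    - [0,0,0.17]
    - [0,0,0.17]
  rot:
    - [0,0,0]
    - [0,0,0]
    - [0,0,0]
    - [0,0,0]
    - [0,0,0]
    - [0,0,0]
    - [0,0,0]
    - [0,0,0]
    - [0,0,0]

```text
time: 36.07
ee_pos: [0.5232, -0.4008, 0.2414]
eef_rot: [0.674, 0.738, -0.003, 0.001]
ft_force: [0.4, -0.2, -2.1]
width: 0.0001
grip_force: 0.0
```

```bash
python3 st.py|head -1
python3 - <<'E'
from px import *
for c in ("scene","top","wrist"):
    T=np.array(r.camera_model(c)["T"]); r.camera(c)
    for l in ("clamp_grip","capsule","start_top","stop_top"):
        for d in r.spot_point(l,c)[:2]: print(l,c,round(d["conf"],2),W(c,d["at"],T))
E
```

```text
36.0667 [ 1.0833  0.4946 -0.7326  1.3023  0.3318  1.4645  0.4675] [ 0.5232 -0.4008  0.2414] [ 0.4288 -0.1583 -2.1115]
clamp_grip scene 0.59 [ 0.5878 -0.2972  0.1212]
capsule scene 0.87 [ 0.582  -0.2147  0.0591]
capsule scene 0.81 [0.1395 0.3487 0.0349]
start_top scene 0.61 [ 0.5217 -0.4     0.0795]
start_top scene 0.56 [ 0.7415  0.2628 -0.0008]
stop_top scene 0.58 [ 0.5845 -0.3979  0.075 ]
stop_top scene 0.55 [ 0.5794 -0.2136  0.0595]
clamp_grip top 0.77 [ 0.5859 -0.2884  0.1203]
capsule top 0.95 [0.2857 0.2085 0.0363]
capsule top 0.59 [ 0.5744 -0.209   0.0607]
start_top top 0.44 [ 0.5193 -0.3992  0.077 ]
start_top top 0.34 [ 0.5774 -0.2092  0.0635]
stop_top top 0.62 [ 0.5776 -0.3952  0.0714]
clamp_grip wrist 0.61 [ 0.5864 -0.2892  0.1178]
start_top wrist 0.64 [ 0.5216 -0.3986  0.0751]
stop_top wrist 0.95 [ 0.582  -0.3932  0.0729]
```

Everything checks out: the capsule is in the nest, the slide is locked against its stop and the key is back up.

```bash
python3 -c "
from bench import r
print(r.close_job())"
```

```text
the job is handed in; nothing more can be done
None
```

I handed the job in at about 37 s: the capsule went mat then nest (about 1–3 mm off the mat's middle by my estimates), the clamp slide is at its end stop, and the green key was pressed about 5 mm, past the click but short of the bottom, and let up; but on the way to the mat the arm ran up against joint limits, joint 7 read -2.604 rad against its -2.6 limit and the wrist showed about 20 N of unexplained force, so that could count against the result.

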